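Bolt down the loose foot of the loaf guide on the T-slot bed

TASK

The wire loaf guide is bolted down at one foot only. Take the T-bolt with the bar-handled nut from the white block, lower its head lengthwise into the bed slot in front of the loose foot, slide it gently along until its shank is home in the foot's fork, and turn it clockwise until the head stands square under the slot's lips. Then run the nut down until the foot is firmly clamped, without crushing its plastic, let go, and leave everything else on the bench as it is.

Things in the scene. Friction and masses are not known exactly. Their poses are not given: they have to be found in the camera images.
- t_bolt: Steel hammer-head T-bolt, 150 g with nut, upright in one of the white block's pockets, head lengthwise along the block; the only loose bolt with a bar handle. Origin: centre of the head's underside, z up the shank. Head 26 mm (x) by 13 (y) by 7 thick; above it a 6 mm neck whose corners let it turn only a quarter clockwise (from above) in a slot, then stop it square. Shank 10 mm diameter, to z = 69 mm.
- handle (a point): Centre of the black bar of the nut on the T-bolt: bar 50 mm long (x), 14 thick (y), 20 high. Below it a hub 14 mm in diameter, 10 high, then a steel flange 30 mm in diameter, 5 thick. At the start the bar lies within 40 degrees of the head's length. Fingers that grip it tightly also hold it up: to tighten, follow it down as it screws, or hold it loosely between the fingers.
- nut: The T-bolt's nut (flange and bar handle). Origin: underside of its flange, 25 mm below point handle. Clockwise goes down, 8 mm a turn. Stiff thread, 0.06 N m: the bolt turns with it until the head stops square, then the nut runs down. It is run on by a varying amount: the flange is 1 to 3 mm above the foot when the head rests on the slot floor, and the head rises 1.5 mm before it clamps.
- foot: Loose foot of the guide: black plastic tongue, 34 mm wide, 10 thick, on the bed over either slot. Origin: on its underside (bed top), where the bolt's axis is when home. x along the slot, z up. Its fork, 13 mm wide, opens to -x; flared tips start at x = -22 mm, root at x = +5 mm. Post and wire rail at x = 88 mm, to 95 mm above the bed.
- fork (a point): Top of the loose foot at the middle of its fork, 10 mm above the bed, where the nut's flange clamps. Run-on torque is about 0.06 N m; once the foot is gripped, torque rises steeply: 0.15 N m is firm (about 40 N on the foot); under 15 N is loose, over 75 N (about 0.28 N m, some 1.3 rad past first grip) crushes the plastic.
- bed: Aluminium T-slot bed plate 320 x 280 x 45 mm, fixed. Origin: centre of its underside; x along its two slots at y = -65 and +65 mm. Slot opening 16 mm between lips 10 mm thick; below them a cavity 27.6 mm wide, 8.5 high, its floor 26.5 mm above the bed's underside. Slot ends are capped at x = -154 and +154 mm.
- foot_done: The guide's other foot, alike, on the other slot, already bolted with a T-bolt and bar nut that stand 50 mm above the bed: leave alone.
- loaf: Bystander: rye loaf 240 x 110 x 85 mm. Leave.
- guide: Stainless wire loaf guide, rail 300 mm long, carried by both feet, fixed.
- block: White plastic block 240 x 70 x 40 mm, fixed. Origin: centre of its underside. Three oblong pockets 29 mm (along its x) by 16 mm, 26 mm deep, at x = -80, 0 and +80 mm, y = 0, hold the T-bolt and two other screws.
- knob_screw: Bystander: screw with a round black knob 38 mm in diameter, in the block. Leave.
- thumb_screw: Bystander: screw with a round black head 24 mm in diameter, in the block. Leave.
- hex_key: Bystander: small L-shaped hex key lying on the bed between the slots. Leave.
- wrench: Bystander: wrench on the table. Leave.
- tin: Bystander: empty bread tin 240 x 110 x 85 mm. Leave.
- scraper: Bystander: bench scraper. Leave.
- brush: Bystander: flour brush. Leave.
Mind the look-alikes: they are no part of the job. What is shaped like the t_bolt but blue or red is not meant.

How it is judged (in metres and radians):
On the way, in this order (a step that is already met when the one before it is completed fails the run):
1. the bolt's head is down in the loose foot's slot, below the lips, lengthwise (z of t_bolt in the frame of bed between 0.022 and 0.03 m and y of t_bolt in the frame of foot between -0.006 and 0.006 m and angle between the x axis of t_bolt and the x axis of bed, either way round below 0.3 rad), for 0.1 s.
2. the shank is home in the fork and the head square across the slot, under the lips (horizontal distance between t_bolt and foot below 0.006 m and angle between the x axis of t_bolt and the y axis of bed, either way round below 0.3 rad and z of t_bolt in the frame of bed between 0.024 and 0.0305 m), for 0.2 s.
At the end, for the whole second after the job is handed in: The T-bolt stands upright (within 5 degrees) and still, its axis within 6 mm of the fork's middle, its head square across the slot within 17 degrees and under the lips, the nut clamping the loose foot with more than 15 N and the head bearing on the bed with more than 8 N (all of step 2 and angle between t_bolt's own z axis and vertical below 0.09 rad and contact force between t_bolt and foot above 15 N and contact force between t_bolt and bed above 8 N and linear speed of t_bolt below 0.01 m/s and angular speed of t_bolt below 0.1 rad/s); the robot touches nothing.
It fails at once if the loose foot is pressed or clamped with more than 75 N (contact force between t_bolt and foot above 75 N).
It fails at once if the bolt is forced against the bed with more than 100 N (contact force between t_bolt and bed above 100 N).
It fails at once if the robot presses on the bed, the guide or a foot with more than 30 N (contact force between any of the arm, the fingers and bed above 30 N or contact force between any of the arm, the fingers and guide above 30 N or contact force between any of the arm, the fingers and foot above 30 N or contact force between any of the arm, the fingers and foot_done above 30 N).
It fails at once if another screw in the block, or a thing on the bench or bed, is moved by more than 20 to 30 mm (distance of any of knob_screw, thumb_screw from where it was at the start of the episode above 0.02 m or distance of any of hex_key, wrench, tin, scraper, brush, loaf from where it was at the start of the episode above 0.03 m).
It also fails if it takes over 72 s, if anything falls off the work surface, if the arm or the gripper's body presses on something with over 40 N, if the wrist force passes 120 N, or if a joint passes its speed limit or range.

ROBOT

A 6-joint arm with a two-finger parallel gripper is mounted at the origin on the work surface. World frame = base frame: x ahead of the robot, y to its left, z up, the work surface at z = 0. Lengths are in m, angles in degrees, forces in N, time in s.
With the tool pointing down it reaches from about 0.25 to 0.725 m from the base axis. Payload 9.7 kg.
Tool frame: the origin (TCP) lies midway between the tips of the shut fingers; the grasp point (between the pads) lies 19 mm behind it; z points along the fingers, y is the direction in which the jaws open and shut (so a half turn about z gives the same grasp; the last joint's range is limited). The gripper opens to 85 mm and grips with 20 to 120 N. Pads are 22 mm wide; open, the fingers measure 114 mm over their backs; the gripper's body (76 mm by 85 mm) begins 54 mm behind the grasp point. The pads swing forward as they close: fully open they stand 13 mm farther back than shut.
Start: joints at [-63.14, 4.979, 10.078, 95.1, 0, 90], TCP at [0.248, -0.491, 0.231] pointing down, gripper open.
Joint ranges: [-179.16, 179.16], [-48.56, 103.87], [-65.8, 70.77], [-126.05, 130.52], [-82.76, 87.17], [-180, 180]. Speed limits (degrees/s): [127.2, 127.2, 147.25, 180, 180, 180].

INTERFACE

Orientations are given as [roll, pitch, yaw] about the fixed x, y, z axes, in that order (R = Rz(yaw) Ry(pitch) Rx(roll)).
In Python, from workcell import bot, camera, recognise gives the robot as it stands. The module is installed in compiled form; this text tells all that it offers.
- The arm moves only by the tool apply_moves, never from a script. Its argument "targets" is one flat list of numbers, 7 for each row, row after row: the shift along the world's x, y, z in units of 30 mm (1.0 is 30 mm), then the turn, a rotation vector about the world's x, y, z in units of 6 degrees (1.0 is 6 degrees), then the opening, from 0 (shut) to 1 (fully open). A call has 1 to 5 rows; each row is the pose to reach, as a shift and turn from the pose commanded when the call began; what a row does not reach only later rows make up. A row lasts 1/10 s, in which the tool goes at most 50 mm and 8.59 degrees, less where a joint would pass 70% of its speed; a pose out of reach is approached as far as the arm can. A call with a gripper value outside its range is refused whole. The fingers move at their own pace and stop on an object; "newtons" is the grip in N (left out, the last holds). Time passes only in rows, so rows that repeat a pose let the fingers close. It gives the time, the measured TCP pose, the force and the opening at its end, in the units of the state.
- bot.get_obs(): the state, without advancing time (a new reading comes with each control period).
- camera(name): name is "scene" or "top"; returns a dict with "img" (384x512x3 uint8, red, green, blue), "intrinsics" (3x3 intrinsics, pixels), "origin" and "rotation" of the camera in the world. Camera axes: x right, y up, looking along -z (the intrinsics and any distortion apply to the point x, -y, -z); pixel columns grow to the right and rows downward; lengths in m; the calibration is good to about 2 mm. A picture is of the moment at which its call begins. There is no depth.
- bot.job_done(): hands the job in, once; it reports no verdict.
Trained networks look in the newest picture that a camera, given by its name, has taken for a name from the list of things; names that differ only in an ending like _2 or _b are one class to them, and where a whole thing is asked for, a point or a joint stands for the part that bears it (a point fixed in the world has none). Each returns a list of dicts, best first, with "conf" (0 to 1); they miss things now and then, are a little off and sometimes report something else, mostly with a low value. They report only what shows in the picture. A call takes as long as a camera call. They do not tell look-alikes from the thing itself.
- recognise(query, camera): "box" ([left, top, right, bottom] in pixels, round what is visible of it).
The state is a dict: "time": time; "q": joint angles; "qd": joint speeds; "joint_efforts": joint torques, N m; "ee_pos": TCP position; "tcp_rot": TCP orientation; "wrist_force": force on the tool from outside, world axes, zero at the start; "torque": the same for the moment, N m; "opening": finger opening in m.
Only numpy, scipy, OpenCV 4.12 (cv2) and the standard library are available. Lean on these libraries where they do the work, as an engineer would, in place of code of your own. Each camera call takes 0.05 s, during which the arm holds its last target.

## Working session

There is one attempt and no reset: what is moved stays moved. The work goes in short steps, Python scripts to look and compute and a tool call to move; the robot and the scene stay as the last step left them, time stands still between calls to the robot, and variables do not carry over. Pictures are saved under pics/ and viewed, and the job is handed in when it is done.

Besides the shell and the picture viewer there is one more tool, called after "Call:" as name(argument=value, ...) on one line, values as JSON. apply_moves: Moves the arm, as the interface text tells. Its arguments: {"type":"object","properties":{"targets":{"type":"array"},"newtons":{"type":"number"}},"required":["targets"]}

```bash
mkdir -p pics
cat > h.py <<'E'
import numpy as np, cv2
from workcell import bot, camera, recognise
def snap(n,tag):
    c=camera(n); cv2.imwrite(f'pics/{tag}_{n}.png',c['img'][:,:,::-1]); return c
def proj(c,p):
    p=np.asarray(p,float); v=np.asarray(c['rotation']).T@(p-np.asarray(c['origin'])); 
    K=np.asarray(c['intrinsics']); u=K@np.array([v[0],-v[1],-v[2]]); return u[:2]/u[2]
def ray(c,uv):
    K=np.asarray(c['intrinsics']); d=np.linalg.inv(K)@np.array([uv[0],uv[1],1.]); 
    return np.asarray(c['origin']),np.asarray(c['rotation'])@np.array([d[0],-d[1],-d[2]])
def atz(c,uv,z):
    o,d=ray(c,uv); return o+d*(z-o[2])/d[2]
E
python3 - <<'E'
from h import *
for n in ['scene','top']:
    c=snap(n,'a'); print(n,[k for k in c],np.round(c['origin'],3),np.round(c['rotation'],3).tolist(),np.round(c['intrinsics'],1).tolist())
    for q in ['t_bolt','handle','foot','fork','foot_done','bed','block','knob_screw','thumb_screw']:
        print(q,[(round(r['conf'],2),np.round(r['box']).astype(int).tolist()) for r in recognise(q,n)][:4])
o=bot.get_obs(); print(o)
E
```

```text
scene ['img', 'intrinsics', 'origin', 'rotation'] [ 1.224 -0.818  0.814] [57.16, 0.135, 44.546] [[422.7, 0.0, 255.8], [0.0, 422.7, 182.7], [0.0, 0.0, 1.0]]
t_bolt [(0.75, [192, 236, 202, 250]), (0.63, [209, 214, 220, 234]), (0.63, [236, 226, 248, 250]), (0.52, [212, 253, 224, 271])]
handle [(0.64, [192, 234, 202, 250]), (0.62, [207, 215, 221, 230]), (0.42, [235, 224, 244, 243])]
foot [(0.57, [308, 172, 343, 202])]
fork [(0.49, [311, 173, 340, 200])]
foot_done [(0.97, [275, 184, 306, 214])]
bed [(0.91, [240, 163, 369, 252])]
block [(0.8, [167, 227, 237, 288])]
knob_screw [(0.35, [190, 230, 206, 250])]
thumb_screw []
top ['img', 'intrinsics', 'origin', 'rotation'] [ 0.303 -0.003  1.408] [6.496, -0.162, -89.915] [[380.7, 0.0, 248.9], [0.0, 380.7, 192.4], [0.0, 0.0, 1.0]]
t_bolt [(0.44, [87, 108, 124, 180]), (0.39, [300, 163, 305, 172])]
handle [(0.58, [300, 163, 303, 174]), (0.49, [327, 173, 334, 183]), (0.49, [298, 192, 309, 200])]
foot [(0.52, [200, 139, 214, 178])]
fork [(0.77, [195, 139, 213, 175])]
foot_done [(0.74, [230, 150, 250, 183])]
bed [(0.92, [174, 121, 270, 220])]
block [(0.86, [317, 149, 341, 214]), (0.68, [131, 229, 180, 276])]
knob_screw [(0.6, [198, 140, 212, 176])]
thumb_screw [(0.64, [328, 198, 333, 209])]
{'time': 1.0, 'q': array([-6.31415424e+01,  4.97803571e+00,  1.00781280e+01,  9.50986470e+01,
       -9.75638321e-04,  9.00013645e+01]), 'qd': array([ 0.06273507,  0.02343574, -0.01521757, -0.01639976, -0.01089258,
       -0.05334338]), 'joint_efforts': array([-6.10029019e-04, -5.20106328e+01,  4.64870739e+01,  1.62252330e-03,
       -1.24451467e-04, -1.25870685e-05]), 'ee_pos': array([ 0.2484797 , -0.49067238,  0.23129167]), 'tcp_rot': array([1.79998555e+02, 9.75603900e-04, 2.68570931e+01]), 'wrist_force': array([ 0.11014172,  1.03579179, -0.60573708]), 'torque': array([-0.02001266,  0.01174065,  0.00085191]), 'opening': 0.08522575339476873}
```

```bash
cat >> h.py <<'E'
from scipy.spatial.transform import Rotation as Rn
_cam=camera
def camera(n):
    c=_cam(n); r=np.asarray(c['rotation'])
    if r.shape==(3,): c['rotation']=Rn.from_euler('xyz',r,degrees=True).as_matrix()
    return c
def snap(n,tag):
    c=camera(n); cv2.imwrite(f'pics/{tag}_{n}.png',c['img'][:,:,::-1]); return c
E
python3 - <<'E'
import cv2
t=cv2.imread('pics/a_top.png'); s=cv2.imread('pics/a_scene.png')
cv2.imwrite('pics/a_top_crop.png',cv2.resize(t[90:290,150:370],None,fx=3,fy=3,interpolation=cv2.INTER_CUBIC)[:600])
cv2.imwrite('pics/a_sc_crop.png',cv2.resize(s[150:300,160:380],None,fx=3.6,fy=3.6,interpolation=cv2.INTER_CUBIC))
E
```

```text
(no output)
```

View pics/a_top.png

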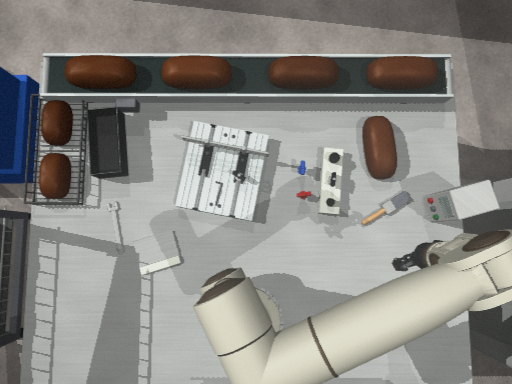

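View pics/a_scene.png

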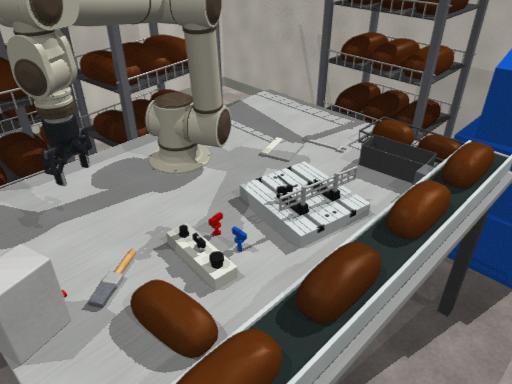

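View pics/a_top_crop.png

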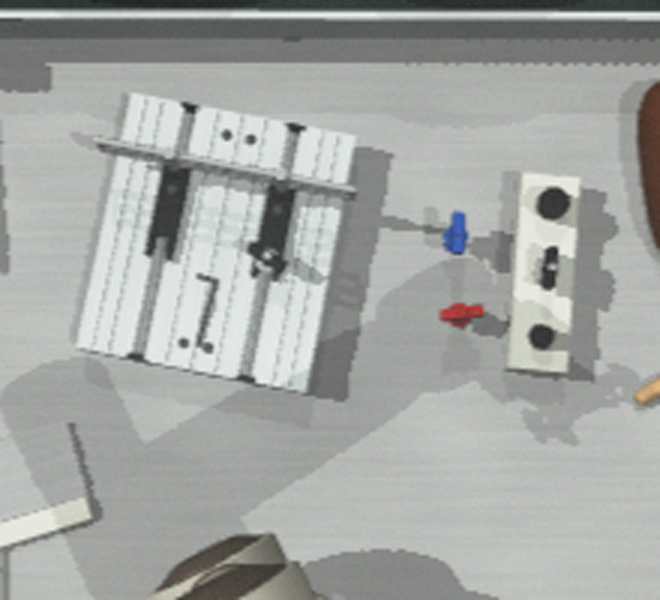

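View pics/a_sc_crop.png

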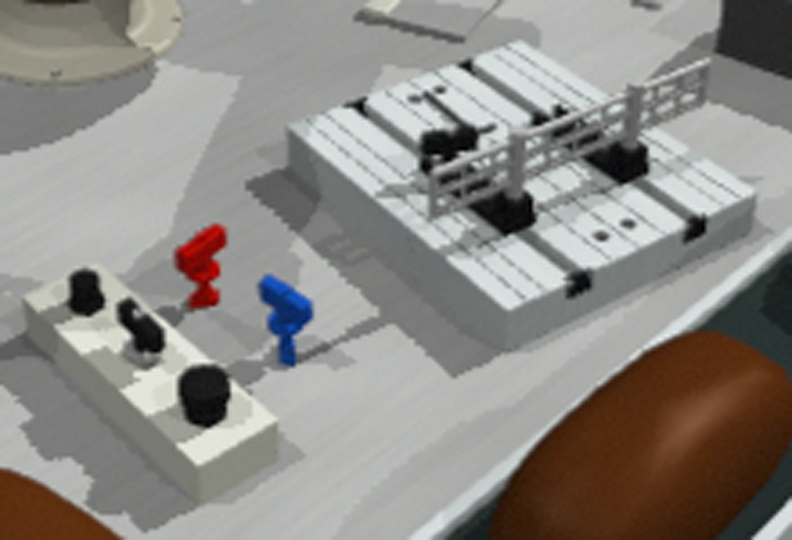

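Run:
```python
import cv2
t=cv2.imread('pics/a_top.png'); s=cv2.imread('pics/a_scene.png')
def crop(im,x0,y0,x1,y1,f,name):
    c=cv2.resize(im[y0:y1,x0:x1],None,fx=f,fy=f,interpolation=cv2.INTER_NEAREST)
    for x in range((x0+9)//10*10,x1,10):
        cv2.line(c,((x-x0)*f,0),((x-x0)*f,6),(0,0,255),1); cv2.putText(c,str(x),((x-x0)*f+2,14),0,.35,(0,0,255),1)
    for y in range((y0+9)//10*10,y1,10):
        cv2.line(c,(0,(y-y0)*f),(6,(y-y0)*f),(0,0,255),1); cv2.putText(c,str(y),(2,(y-y0)*f-2),0,.35,(0,0,255),1)
    cv2.imwrite('pics/'+name,c)
crop(t,295,142,355,220,7,'b1.png')
crop(s,160,215,245,295,7,'b2.png')
crop(t,168,115,278,225,5,'b3.png')
crop(s,235,155,375,255,5,'b4.png')
```

```text
(no output)
```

View pics/b1.png

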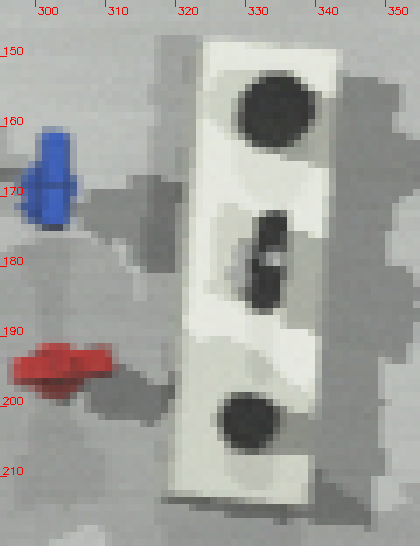

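View pics/b2.png

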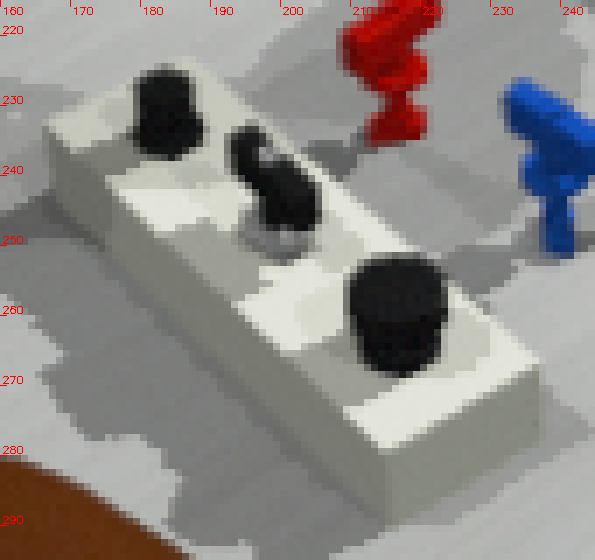

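View pics/b3.png

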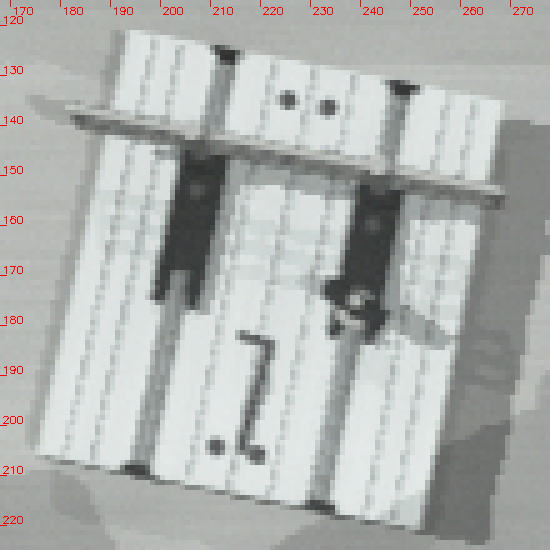

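View pics/b4.png

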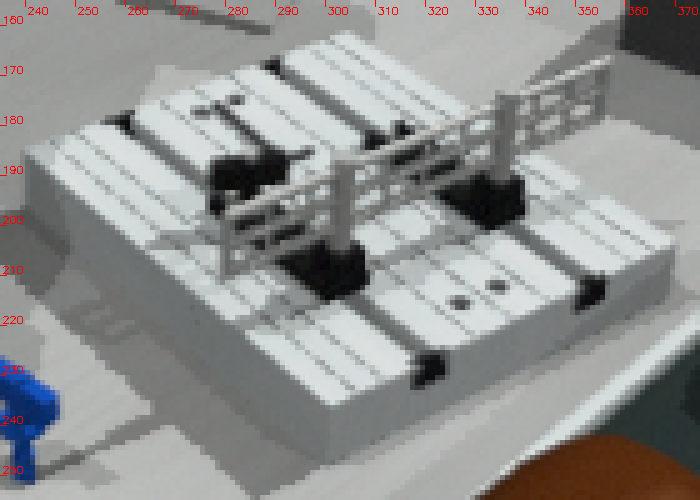

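```bash
cat > fit.py <<'E'
from h import *
from scipy.optimize import least_squares
ct=camera('top'); cs=camera('scene')
def fit(pts,x0,off=0.5):
    # pts: list (cam, local xyz, uv edge-coords)
    def T(p,l):
        c,s=np.cos(p[2]),np.sin(p[2]); return [p[0]+c*l[0]-s*l[1],p[1]+s*l[0]+c*l[1],l[2]]
    f=lambda p: np.concatenate([proj(c,T(p,l))-(np.array(uv)-off) for c,l,uv in pts])
    r=least_squares(f,x0,loss='soft_l1'); return r.x, r.fun.reshape(-1,2), T
L,W,H=.16,.14,.045
bt=[(ct,(L,W,H),(192,121)),(ct,(L,-W,H),(268.5,135)),(ct,(-L,-W,H),(252,221)),(ct,(-L,W,H),(175.5,206.7))]
bs=[(cs,(-L,-W,H),(240,185)),(cs,(-L,W,H),(305,162)),(cs,(L,W,H),(369,203.6)),(cs,(L,-W,H),(301,236))]
L,W,H=.12,.035,.04
kt=[(ct,(L,W,H),(323.5,147.7)),(ct,(L,-W,H),(343.5,149)),(ct,(-L,-W,H),(339,214)),(ct,(-L,W,H),(319,213))]
ks=[(cs,(L,W,H),(237,266)),(cs,(L,-W,H),(216.5,279)),(cs,(-L,-W,H),(166.7,232.5)),(cs,(-L,W,H),(190,224))]
for nm,sets,x0 in [('bed',(bt,bs,bt+bs),(.4,.1,-.2)),('block',(kt,ks,kt+ks),(.35,-.3,0))]:
  for s in sets:
    for off in (0,0.5):
      p,r,T=fit(s,x0,off); print(nm,off,np.round(p[:2],4),round(np.degrees(p[2]),2),'res',np.round(r,1).tolist())
E
python3 fit.py
```

```text
bed 0 [0.5382 0.0911] -10.37 res [[0.9, 0.4], [-0.7, -0.1], [0.1, -0.2], [-0.2, -0.0]]
bed 0.5 [0.54   0.0929] -10.36 res [[1.0, 0.4], [-0.7, -0.1], [0.1, -0.2], [-0.2, -0.1]]
bed 0 [0.5418 0.0892] -11.36 res [[-0.3, -0.2], [-0.3, -0.9], [1.7, -0.1], [-0.3, 0.4]]
bed 0.5 [0.5389 0.0901] -11.31 res [[-0.2, -0.1], [-0.3, -0.7], [1.5, -0.1], [-0.4, 0.3]]
bed 0 [0.5394 0.0903] -10.82 res [[1.6, -0.2], [-0.2, -0.1], [-0.1, -0.2], [-0.3, -0.7], [-0.8, -0.3], [-1.1, -1.2], [1.2, -0.9], [-0.0, -0.1]]
bed 0.5 [0.5393 0.0912] -10.9 res [[1.9, 0.3], [0.1, 0.5], [0.0, 0.3], [-0.1, -0.3], [-0.0, 0.1], [-0.4, -0.8], [1.8, -0.5], [0.5, 0.2]]
block 0 [ 0.5022 -0.3055] -5.04 res [[0.4, -0.2], [-0.6, 0.2], [-0.2, 0.4], [0.4, -0.4]]
block 0.5 [ 0.504  -0.3037] -5.03 res [[0.4, -0.2], [-0.6, 0.2], [-0.2, 0.4], [0.4, -0.4]]
block 0 [ 0.5059 -0.3041] -5.34 res [[1.2, 0.5], [-0.4, 0.3], [0.4, -0.2], [-2.0, -1.6]]
block 0.5 [ 0.5034 -0.3038] -5.31 res [[1.2, 0.4], [-0.4, 0.3], [0.5, -0.1], [-2.0, -1.4]]
block 0 [ 0.5039 -0.3047] -5.16 res [[0.2, -0.7], [-0.8, -0.3], [-0.5, -0.1], [0.1, -0.9], [0.6, 0.1], [-0.9, 0.0], [-0.2, -0.4], [-2.7, -1.7]]
block 0.5 [ 0.5037 -0.3038] -5.19 res [[0.5, -0.1], [-0.5, 0.3], [-0.3, 0.5], [0.3, -0.3], [1.3, 0.4], [-0.2, 0.3], [0.5, -0.0], [-2.0, -1.4]]
```

```bash
cat > edge.py <<'E'
from h import *
from scipy.optimize import least_squares
from scipy.ndimage import map_coordinates
cams={'top':camera('top'),'scene':camera('scene')}
G={k:cv2.cvtColor(c['img'],cv2.COLOR_RGB2GRAY).astype(float) for k,c in cams.items()}
def T(p,l):
    c,s=np.cos(p[2]),np.sin(p[2]); l=np.atleast_2d(l); return np.c_[p[0]+c*l[:,0]-s*l[:,1],p[1]+s*l[:,0]+c*l[:,1],l[:,2]]
def refine(p,edges,R=3,n=40,verbose=1):
    for it in range(4):
        obs=[]
        for cn,a,b in edges:
            a,b=np.array(a,float),np.array(b,float); c=cams[cn]
            for t in np.linspace(.06,.94,n):
                l=a+t*(b-a); q=proj(c,T(p,l)[0]); q2=proj(c,T(p,l+(b-a)*.01)[0]); d=q2-q; d/=np.hypot(*d); nn=np.array([-d[1],d[0]])
                s=np.arange(-R,R+.01,.25); P=q+s[:,None]*nn
                v=map_coordinates(G[cn],[P[:,1],P[:,0]],order=1,mode='nearest')
                g=np.abs(np.convolve(v,[1,1,1,1,-1,-1,-1,-1],'valid')); sg=s[3:-4]+.125
                if g.max()<40: continue
                w=g**2*(g>.6*g.max()); obs.append((cn,l,q+nn*(w@sg)/w.sum(),nn))
        f=lambda p:[ (proj(cams[cn],T(p,l)[0])-uv)@nn for cn,l,uv,nn in obs]
        r=least_squares(f,p,loss='soft_l1',f_scale=.3); p=r.x; R=max(1.8,R*.8)
    return p, np.array(f(p)),obs
def rect(cn,L,W,H): 
    k=[(L,W,H),(L,-W,H),(-L,-W,H),(-L,W,H)]; return [(cn,k[i],k[(i+1)%4]) for i in range(4)]
E
python3 - <<'E'
from edge import *
for nm,p,d in [('bed',(.539,.0911,np.radians(-10.9)),(.16,.14,.045)),('block',(.504,-.304,np.radians(-5.2)),(.12,.035,.04))]:
    for cs in (['top'],['scene'],['top','scene']):
        e=sum([rect(c,*d) for c in cs],[]); q,r,o=refine(p,e); print(nm,cs,np.round(q[:2],4),round(np.degrees(q[2]),2),len(r),np.median(abs(r)).round(2))
for cn,(x0,y0,x1,y1) in [('top',(326,168,341,190))]:
    m=(G[cn][y0:y1,x0:x1]<75); print(m.astype(int)); ys,xs=np.nonzero(m)
    rr=cv2.minAreaRect(np.c_[xs+x0,ys+y0].astype(np.float32)); print(rr)
    c=np.cov(xs,ys); w,v=np.linalg.eigh(c); print('mean',xs.mean()+x0,ys.mean()+y0,'dir',v[:,1])
E
```

```text
bed ['top'] [0.5413 0.0914] -11.01 157 0.13
bed ['scene'] [0.5394 0.0902] -11.0 156 0.11
bed ['top', 'scene'] [0.5405 0.0909] -11.01 313 0.19
block ['top'] [ 0.5041 -0.3045] -5.19 157 0.12
block ['scene'] [ 0.5028 -0.3063] -5.3 146 0.09
block ['top', 'scene'] [ 0.5035 -0.3056] -5.37 304 0.22
[[0 0 0 0 0 0 0 0 0 0 0 0 0 0 0]
 [0 0 0 0 0 0 0 0 0 0 0 0 0 0 0]
 [0 0 0 0 0 0 0 0 0 0 0 0 0 0 0]
 [0 0 0 0 0 0 0 0 0 0 0 0 0 0 0]
 [0 0 0 0 0 0 0 0 0 0 0 0 0 0 0]
 [0 0 0 0 0 0 1 1 1 1 0 0 0 0 0]
 [0 0 0 0 0 0 1 1 1 1 0 0 0 0 0]
 [0 0 0 0 0 0 1 1 1 0 0 0 0 0 0]
 [0 0 0 0 0 0 1 1 1 0 0 0 0 0 0]
 [0 0 0 0 0 0 1 0 0 0 0 0 0 0 0]
 [0 0 0 0 0 0 0 0 0 0 0 0 0 0 0]
 [0 0 0 0 0 1 0 0 0 0 0 0 0 0 0]
 [0 0 0 0 0 1 1 1 1 0 0 0 0 0 0]
 [0 0 0 0 0 1 1 1 1 0 0 0 0 0 0]
 [0 0 0 0 0 1 1 1 1 0 0 0 0 0 0]
 [0 0 0 0 0 1 1 1 1 0 0 0 0 0 0]
 [0 0 0 0 0 1 1 1 1 0 0 0 0 0 0]
 [0 0 0 0 0 1 1 1 0 0 0 0 0 0 0]
 [0 0 0 0 0 0 0 0 0 0 0 0 0 0 0]
 [0 0 0 0 0 0 0 0 0 0 0 0 0 0 0]
 [0 0 0 0 0 0 0 0 0 0 0 0 0 0 0]
 [0 0 0 0 0 0 0 0 0 0 0 0 0 0 0]]
((332.75244140625, 178.97525024414062), (3.4826302528381348, 12.338461875915527), 5.7105937004089355)
mean 332.6923076923077 179.28205128205127 dir [-0.10663061  0.9942987 ]
```

```bash
cat > rect.py <<'E'
from edge import *
def rectify(cn,p,x0,x1,y0,y1,z,res,G=None):
    xs=np.arange(x0,x1,res); ys=np.arange(y1,y0,-res)
    X,Y=np.meshgrid(xs,ys); P=T(p,np.c_[X.ravel(),Y.ravel(),0*X.ravel()+z])
    c=cams[cn]; v=(P-np.asarray(c['origin']))@c['rotation']; K=np.asarray(c['intrinsics'])
    u=K[0,0]*v[:,0]/-v[:,2]+K[0,2]; w=K[1,1]*-v[:,1]/-v[:,2]+K[1,2]
    return cv2.remap(c['img'],u.reshape(X.shape).astype(np.float32),w.reshape(X.shape).astype(np.float32),cv2.INTER_LINEAR)[:,:,::-1]
E
python3 - <<'E'
from rect import *
B={'top':(.5413,.0914,np.radians(-11.01)),'scene':(.5394,.0902,np.radians(-11.0))}
out=[]
for cn in B:
  for z in (.045,.055):
    im=rectify(cn,B[cn],-.1,.16,.03,.1,z,.0005)
    im=cv2.resize(im,None,fx=1.5,fy=1.5)
    for x in range(-100,160,20):
        u=int((x+100)*3); cv2.line(im,(u,0),(u,8),(0,0,255),1); cv2.putText(im,str(x),(u+2,10),0,.35,(0,0,255),1)
    for y in range(40,100,10): cv2.putText(im,str(y),(0,int((100-y)*3)),0,.3,(0,0,255),1)
    cv2.line(im,(0,105),(780,105),(255,0,0),1)
    im[-1]=(0,0,255); out.append(im[:150])
cv2.imwrite('pics/foot.png',np.vstack(out))
E
```

```text
(no output)
```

View pics/foot.png

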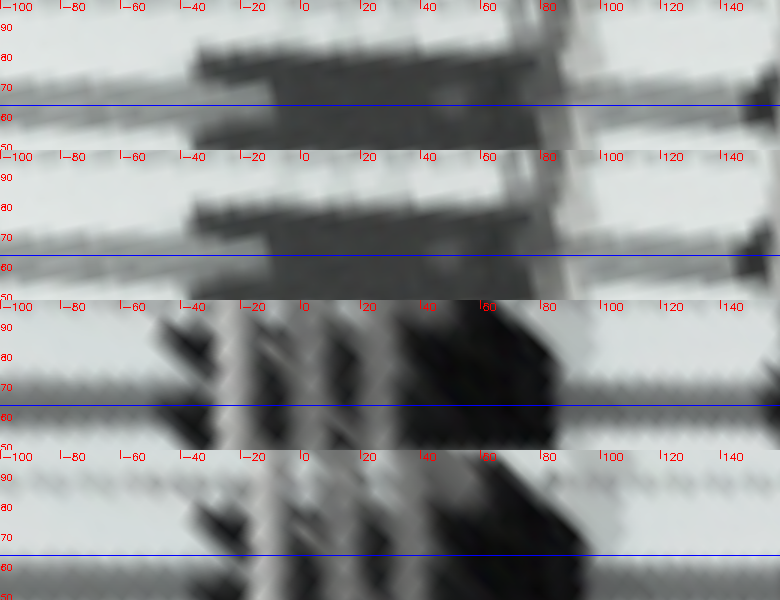

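Run:
```python
from edge import *
c=cams['top']; print(atz(c,(332.75,179.1),.079)[:2], atz(c,(332.75,179.1),.07)[:2])
def mask(cn,x,y,zc,yaw,sc=8,roi=None):
    x0,y0,x1,y1=roi; m=np.zeros(((y1-y0)*sc,(x1-x0)*sc),np.uint8)
    def hull(L): 
        uv=np.array([proj(cams[cn],q) for q in L]); uv=((uv-[x0,y0]+.5)*sc).astype(np.int32); cv2.fillConvexPoly(m,cv2.convexHull(uv),1)
    hull(T((x,y,yaw),[(a,b,zc+h) for a in(-.025,.025) for b in(-.007,.007) for h in(-.01,.01)]))
    a=np.linspace(0,6.28,16); hull(T((x,y,yaw),[(.007*np.cos(t),.007*np.sin(t),zc+h) for t in a for h in(-.02,-.01)]))
    return cv2.resize(m.astype(np.float32),(x1-x0,y1-y0),interpolation=cv2.INTER_AREA)
rois={'top':(325,167,343,192),'scene':(190,229,210,250)}
D={}
for cn,(x0,y0,x1,y1) in rois.items():
    D[cn]=np.clip((130-G[cn][y0:y1,x0:x1])/90,0,1)
    # neutralise
from scipy.optimize import minimize
for cs in (['top'],['scene'],['top','scene']):
    best=None
    for yd in range(-45,45,3):
        f=lambda p: sum(((mask(cn,p[0],p[1],.0695,p[2]/100,roi=rois[cn])-D[cn])**2).sum() for cn in cs)
        r=minimize(f,[.503,-.305,np.radians(yd)*100],method='Nelder-Mead',options=dict(initial_simplex=[[.503,-.305,np.radians(yd)*100],[.507,-.305,np.radians(yd)*100],[.503,-.301,np.radians(yd)*100],[.503,-.305,np.radians(yd+4)*100]],maxiter=80))
        if best is None or r.fun<best.fun: best=r
    print(cs,best.x[:2],np.degrees(best.x[2]/100),best.fun)
```

```text
[ 0.50187262 -0.30224836] [ 0.50322161 -0.30427683]
['top'] [ 0.50454464 -0.30480479] -13.117983015082514 20.840995490933643
['scene'] [ 0.50352493 -0.30736272] -14.108631052377142 23.1646598910108
['top', 'scene'] [ 0.50364898 -0.30657581] -14.077524955178271 48.68679144965277
```

T-bolt candidates: black bar nut in the block's middle pocket, top (333,179); red (302,195) and blue (302,168) standing on the table; bolted one on the bed (239,178). The middle-pocket one fits, being black, bar-handled and in the white block. The loose foot is the left one, with its empty fork at top (203,175). The enlarged crop b1 confirms both.

Call:
apply_moves(targets=[8.52,6.17,-2.0,0,0,-6.5,1,8.52,6.17,-2.0,0,0,-6.5,1,8.52,6.17,-2.0,0,0,-6.5,1,8.52,6.17,-2.0,0,0,-6.5,1,8.52,6.17,-2.0,0,0,-6.5,1], newtons=40)

```text
time: 1.9
ee_pos: [0.4357, -0.3553, 0.1876]
tcp_rot: [180.0, -0.0, -12.5]
wrist_force: [0.8, -1.5, 0.3]
opening: 0.0853
```

Call:
apply_moves(targets=[1.6,1.2,-0.3,0,0,0,0.6,1.6,1.2,-0.3,0,0,0,0.6,1.6,1.2,-0.3,0,0,0,0.6,1.6,1.2,-0.3,0,0,0,0.6])

```text
time: 2.3
ee_pos: [0.4821, -0.3208, 0.1788]
tcp_rot: [180.0, 0.0, -12.1]
wrist_force: [0.3, 0.4, -0.4]
opening: 0.0511
```

Run:
```python
from h import *
c=snap('scene','c'); o=bot.get_obs(); print(o['ee_pos'],o['q'],o['opening'])
i=cv2.imread('pics/c_scene.png'); cv2.imwrite('pics/c1.png',cv2.resize(i[130:300,120:280],None,fx=3.5,fy=3.5,interpolation=cv2.INTER_CUBIC))
```

```text
[ 0.48178678 -0.32115997  0.17907756] [-3.36788716e+01  8.18812412e+00  7.79727210e+00  8.95888737e+01
 -1.75234384e-02  1.58506734e+02] 0.05117715625987379
```

View pics/c1.png

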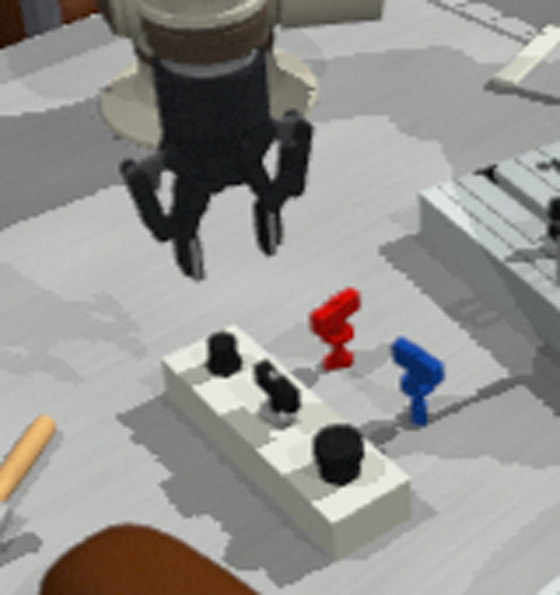

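Call:
apply_moves(targets=[0.73,0.5,-1.0,0,0,7,0.6,0.73,0.5,-1.0,0,0,7,0.6,0.73,0.5,-1.0,0,0,7,0.6,0.73,0.5,-1.0,0,0,7,0.6,0.73,0.5,-1.0,0,0,7,0.6])

```text
time: 2.85
ee_pos: [0.5033, -0.3068, 0.1492]
tcp_rot: [180.0, -0.0, 30.1]
wrist_force: [0.4, 0.9, 0.3]
opening: 0.0513
```

Call:
apply_moves(targets=[0,0,0,0,0,7,0.6,0,0,0,0,0,7,0.6,0,0,0,0,0,7,0.6,0,0,0,0,0,7,0.6,0,0,0,0,0,7,0.6])

```text
time: 3.35
ee_pos: [0.5033, -0.3069, 0.1493]
tcp_rot: [180.0, 0.0, 72.1]
wrist_force: [-0.3, 0.4, 0.1]
opening: 0.0513
```

Call:
apply_moves(targets=[0,0,0,0,0,7,0.6,0,0,0,0,0,7,0.6,0,0,0,0,0,7,0.6,0,0,0,0,0,7,0.6,0,0,0,0,0,7,0.6])

```text
time: 3.85
ee_pos: [0.5033, -0.3069, 0.1493]
tcp_rot: [180.0, 0.0, 114.1]
wrist_force: [-1.0, -0.5, -0.1]
opening: 0.0513
```

Call:
apply_moves(targets=[0,0,0,0,0,7,0.5,0,0,0,0,0,7,0.5,0,0,0,0,0,7,0.5,0,0,0,0,0,7,0.5,0,0,0,0,0,7,0.5])

```text
time: 4.35
ee_pos: [0.5033, -0.3069, 0.1493]
tcp_rot: [-180.0, 0.0, 156.1]
wrist_force: [-1.0, -0.5, 0.5]
opening: 0.0428
```

Call:
apply_moves(targets=[0,0.02,-1.5,0,0,1.9,0.5,0,0.02,-2.6,0,0,1.9,0.5,0,0.02,-2.9,0,0,1.9,0.5,0,0.02,-3.1,0,0,1.9,0.5,0,0.02,-3.1,0,0,1.9,0.5])

```text
time: 4.85
ee_pos: [0.5044, -0.3055, 0.0566]
tcp_rot: [-180.0, 0.1, 167.1]
wrist_force: [0.2, -0.2, -0.2]
opening: 0.0426
```

Run:
```python
from h import *
c=snap('scene','d'); o=bot.get_obs(); print(o['ee_pos'],o['tcp_rot'],o['wrist_force'])
i=cv2.imread('pics/d_scene.png'); cv2.imwrite('pics/d1.png',cv2.resize(i[170:290,150:260],None,fx=5,fy=5,interpolation=cv2.INTER_CUBIC))
```

```text
[ 0.50479941 -0.30551833  0.05729914] [-1.79962329e+02  1.06450250e-01  1.67161541e+02] [ 0.90317585 -1.13525016 -0.01769836]
```

View pics/d1.png

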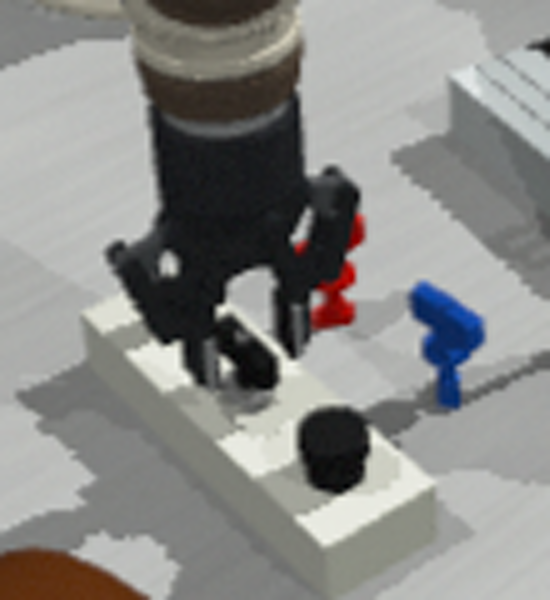

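Call:
apply_moves(targets=[-0.03,0,-0.1,0,0,0,0.5,-0.03,0,-0.1,0,0,0,0.1,-0.03,0,-0.1,0,0,0,0.0,-0.03,0,-0.1,0,0,0,0,-0.03,0,-0.1,0,0,0,0], newtons=40)

```text
time: 5.4
ee_pos: [0.5037, -0.3052, 0.0533]
tcp_rot: [-179.9, 0.0, 167.2]
wrist_force: [-1.4, -3.6, 2.8]
opening: 0.0135
```

Call:
apply_moves(targets=[0,0,0,0,0,0,0,0,0,0,0,0,0,0,0,0,0,0,0,0,0])

```text
time: 5.7
ee_pos: [0.5037, -0.3052, 0.0532]
tcp_rot: [-180.0, 0.0, 167.2]
wrist_force: [-1.6, -4.0, 5.3]
opening: 0.0131
```

Run:
```python
from h import *
o=bot.get_obs(); print(o['ee_pos'],o['tcp_rot'],o['wrist_force'],o['torque'],o['opening'])
c=snap('scene','e'); 
i=cv2.imread('pics/e_scene.png'); cv2.imwrite('pics/e1.png',cv2.resize(i[170:290,150:260],None,fx=5,fy=5,interpolation=cv2.INTER_CUBIC))
```

```text
[ 0.50373954 -0.30515325  0.05320287] [-1.79952413e+02  4.83941807e-02  1.67248153e+02] [-1.57588259 -3.9746956   5.27506985] [-0.94039128  0.38798123  0.05733844] 0.013065713192210905
```

View pics/e1.png

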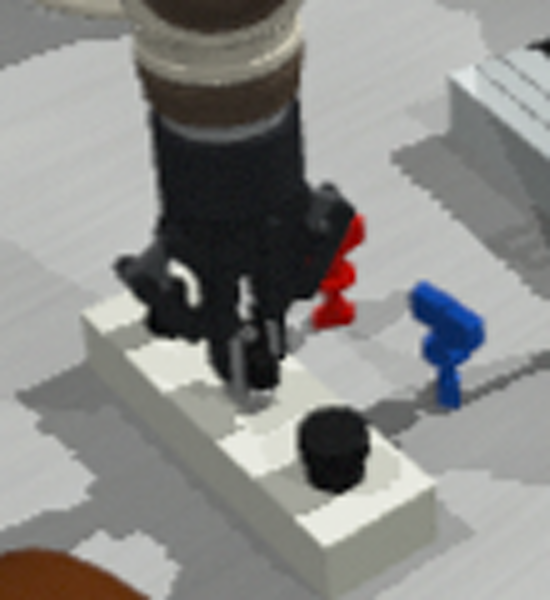

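Call:
apply_moves(targets=[0,0,0.3,0,0,0,0,0,0,1.3,0,0,0,0,0,0,2.6,0,0,0,0,0,0,4,0,0,0,0,0,0,4,0,0,0,0])

```text
time: 6.25
ee_pos: [0.5052, -0.305, 0.1787]
tcp_rot: [-179.9, 0.4, 167.3]
wrist_force: [0.7, 0.8, -1.6]
opening: 0.013
```

Run:
```python
from h import *
o=bot.get_obs(); print(o['ee_pos'],o['tcp_rot'],o['wrist_force'],o['torque'],o['opening'])
c=snap('scene','f'); 
i=cv2.imread('pics/f_scene.png'); cv2.imwrite('pics/f1.png',cv2.resize(i[130:290,150:260],None,fx=5,fy=5,interpolation=cv2.INTER_CUBIC)[200:])
```

```text
[ 0.5052261  -0.305029    0.17868939] [-179.93291841    0.42349229  167.28340175] [ 0.65314404  0.79688237 -1.55226382] [-0.01714072  0.01152487  0.01068745] 0.012969864049419006
```

View pics/f1.png

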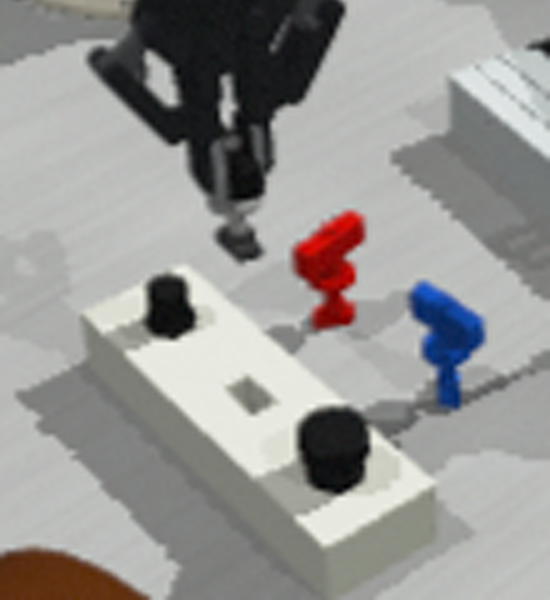

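Run:
```python
from h import *
i=cv2.imread('pics/f_scene.png'); c=camera('scene'); o=bot.get_obs(); print(o['ee_pos'])
x,y,z=o['ee_pos']; zb=z-.0392
x0,y0,x1,y1=185,165,210,187; f=14
base=cv2.resize(i[y0:y1,x0:x1],None,fx=f,fy=f,interpolation=cv2.INTER_CUBIC)
out=[]
for yd in (None,-15,-9,-3,3,9):
    b=base.copy()
    if yd is not None:
        a=np.radians(yd); 
        P=np.array([[x+np.cos(a)*l-np.sin(a)*w,y+np.sin(a)*l+np.cos(a)*w,zb+h] for l,w in((.013,.0065),(.013,-.0065),(-.013,-.0065),(-.013,.0065)) for h in(0,.007)])
        uv=np.array([proj(c,p) for p in P]); uv=((uv+.5-[x0,y0])*f).astype(np.int32)
        cv2.polylines(b,[cv2.convexHull(uv)],True,(0,0,255),1); cv2.putText(b,str(yd),(5,15),0,.5,(0,0,255),1)
    out.append(b[100:])
print(out[0].shape); im=np.vstack([np.hstack(out[:2]),np.hstack(out[2:4]),np.hstack(out[4:])]); print(im.shape); cv2.imwrite('pics/f2.png',im)
```

```text
[ 0.50393346 -0.3043935   0.17313522]
(208, 350, 3)
(624, 700, 3)
```

View pics/f2.png

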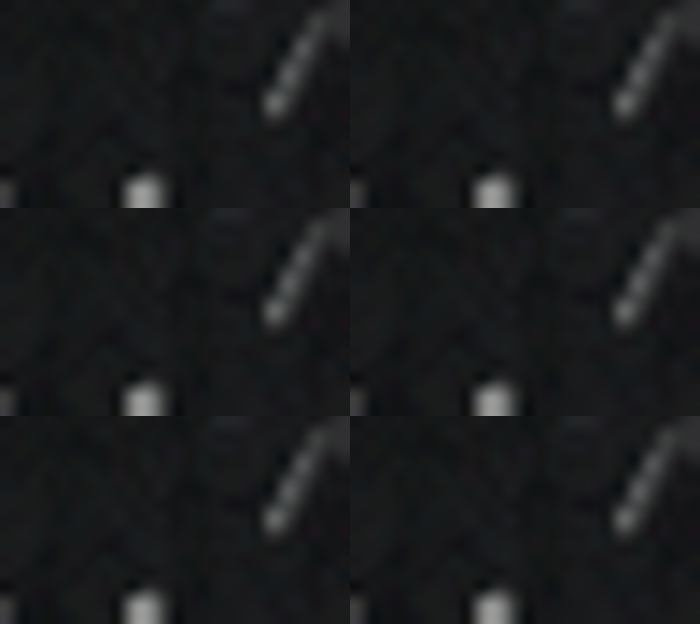

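```bash
cat > head.py <<'E'
from h import *
import sys
def show(tag,yaws,off=.0392,cn='scene'):
    c=snap(cn,tag); i=c['img'][:,:,::-1]; o=bot.get_obs(); x,y,z=o['ee_pos']; zb=z-off
    u=proj(c,[x,y,zb]); x0,y0=int(u[0])-12,int(u[1])-9; x1,y1=x0+24,y0+15; f=14
    base=cv2.resize(i[y0:y1,x0:x1],None,fx=f,fy=f,interpolation=cv2.INTER_CUBIC); out=[]
    for yd in [None]+yaws:
        b=base.copy()
        if yd is not None:
            a=np.radians(yd)
            P=np.array([[x+np.cos(a)*l-np.sin(a)*w,y+np.sin(a)*l+np.cos(a)*w,zb+h] for l,w in((.013,.0065),(.013,-.0065),(-.013,-.0065),(-.013,.0065)) for h in(0,.007)])
            uv=np.array([proj(c,p) for p in P]); uv=((uv+.5-[x0,y0])*f).astype(np.int32)
            cv2.polylines(b,[cv2.convexHull(uv)],True,(0,0,255),1); cv2.putText(b,str(yd),(5,15),0,.5,(0,0,255),1)
        out.append(b)
    cv2.imwrite(f'pics/{tag}_head.png',np.vstack([np.hstack(out[k:k+2]) for k in (0,2,4)][:3])); print(o['ee_pos'],o['tcp_rot'],u)
E
python3 -c "
from head import *
show('g',[-17,-11,-5,1,7])"
```

```text
[ 0.5034082  -0.30417025  0.17170622] [ 1.79934235e+02 -6.82060529e-02  1.67276960e+02] [197.66222718 221.26487376]
```

View pics/g_head.png

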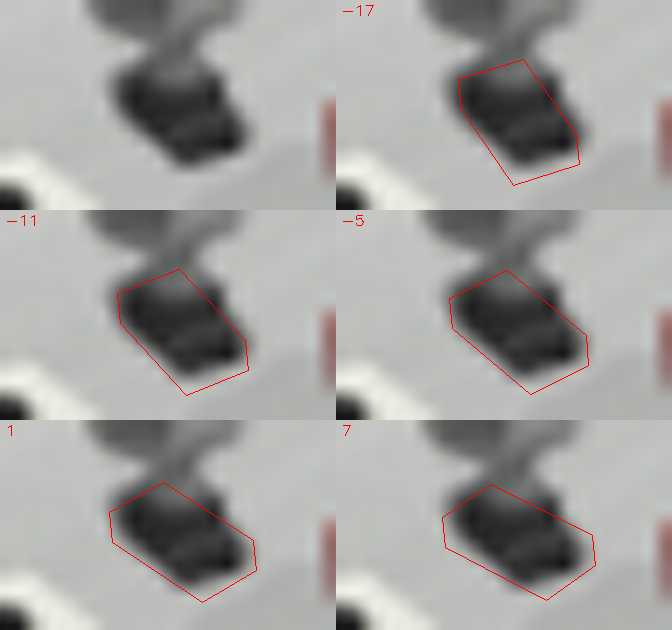

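Call:
apply_moves(targets=[0,1.5,0,0,0,-0.85,0,0,3.0,0,0,0,-0.85,0,0,4.5,0,0,0,-0.85,0,0,6.0,0,0,0,-0.85,0,0,7.5,0,0,0,-0.85,0])

```text
time: 6.9
ee_pos: [0.5023, -0.0777, 0.1706]
tcp_rot: [180.0, -0.2, 162.1]
wrist_force: [1.3, 0.5, -1.8]
opening: 0.0131
```

Call:
apply_moves(targets=[0,1.5,0,0,0,0,0,0,3.0,0,0,0,0,0,-0.1,4.5,0,0,0,0,0,-0.2,6.0,0,0,0,0,0,-0.3,7.0,0,0,0,0,0])

```text
time: 7.4
ee_pos: [0.493, 0.1329, 0.1706]
tcp_rot: [-179.9, -0.2, 162.3]
wrist_force: [0.5, -0.2, -1.3]
opening: 0.0134
```

Call:
apply_moves(targets=[0,0.6,0,0,0,0,0,0,0.8,0,0,0,0,0,0,0.8,0,0,0,0,0,0,0.8,0,0,0,0,0,0,0.8,0,0,0,0,0])

```text
time: 7.9
ee_pos: [0.4945, 0.1533, 0.1724]
tcp_rot: [-180.0, -0.0, 162.1]
wrist_force: [-0.2, -0.5, -1.8]
opening: 0.0134
```

Call:
apply_moves(targets=[0,0,0,0,0,0,0,0,0,0,0,0,0,0])

```text
time: 8.1
ee_pos: [0.4947, 0.1537, 0.1727]
tcp_rot: [180.0, 0.0, 162.1]
wrist_force: [0.5, -0.7, -1.9]
opening: 0.0131
```

Call:
apply_moves(targets=[0,0.42,0,0,0,0,0,0,0.42,-1.2,0,0,0,0,0,0.42,-2.2,0,0,0,0,0,0.42,-2.4,0,0,0,0,0,0.42,-2.4,0,0,0,0])

```text
time: 8.6
ee_pos: [0.494, 0.1671, 0.1002]
tcp_rot: [-179.9, -0.1, 162.2]
wrist_force: [-1.4, -0.6, -1.5]
opening: 0.0133
```

Call:
apply_moves(targets=[0,0,0,0,0,0,0,0,0,0,0,0,0,0])

```text
time: 8.8
ee_pos: [0.4954, 0.1673, 0.1025]
tcp_rot: [179.9, 0.1, 162.2]
wrist_force: [-0.8, -0.4, -0.7]
opening: 0.0134
```

Run:
```python
from head import *
show('i',[-17,-11,-5,1,7])
i=cv2.imread('pics/i_scene.png'); cv2.imwrite('pics/i1.png',cv2.resize(i[100:220,230:350],None,fx=5,fy=5,interpolation=cv2.INTER_CUBIC))
c=snap('top','i'); i=cv2.imread('pics/i_top.png'); cv2.imwrite('pics/i2.png',cv2.resize(i[115:225,165:275],None,fx=5,fy=5,interpolation=cv2.INTER_CUBIC))
```

```text
[0.49533784 0.16716662 0.10226654] [1.79919165e+02 1.09154433e-01 1.62153705e+02] [307.23297027 174.67710035]
```

View pics/i1.png

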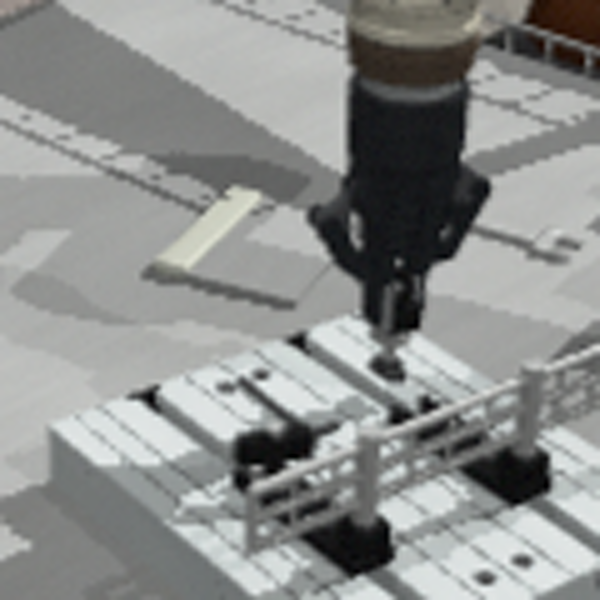

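View pics/i2.png

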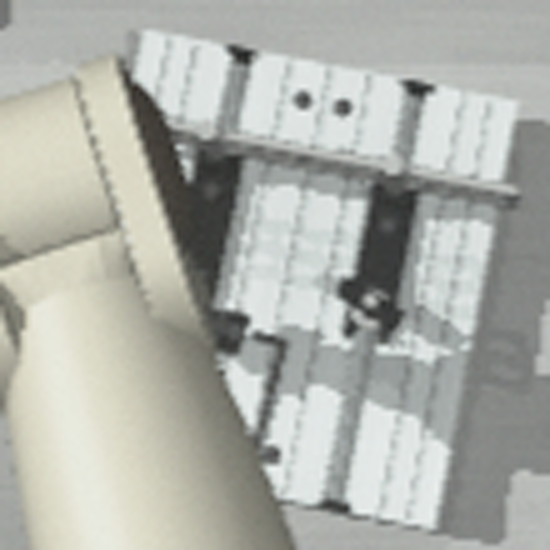

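View pics/i_head.png

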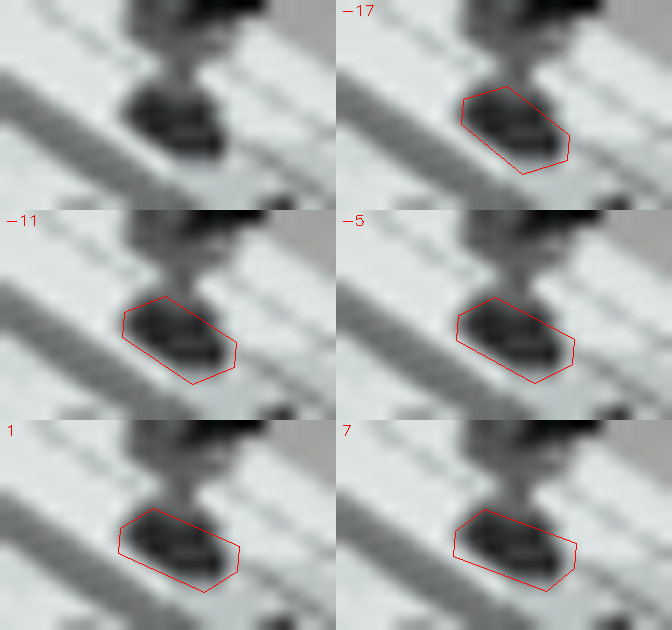

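Run:
```python
from rect import *
c=cams['scene']
for yd in(-5,-11,-17):
    p=(.4953,.1672,np.radians(yd)); q=[proj(c,T(p,(s,-.0065,.063))[0]) for s in(-.013,.013)]; d=q[1]-q[0]; print(yd,d[1]/d[0])
B=(.5394,.0902,np.radians(-11.0))
q=[proj(c,T(B,(s,.065-.008,.045))[0]) for s in(-.1,-.05)]; d=q[1]-q[0]; print(d[1]/d[0],q)
x0,y0,f=280,155,10
im=cv2.resize(c['img'][y0:y0+45,x0:x0+60,::-1],None,fx=f,fy=f,interpolation=cv2.INTER_CUBIC)
for y in (.057,.073):
    a,b=[tuple(((proj(c,T(B,(s,y,.045))[0])+.5-[x0,y0])*f).astype(int)) for s in(-.16,.0)]; cv2.line(im,a,b,(0,0,255),1)
cv2.imwrite('pics/j.png',im)
```

```text
-5 0.552337498485063
-11 0.6698956776936168
-17 0.8210003128746507
0.6841757939594407 [array([296.72987157, 174.73251773]), array([306.11540798, 181.15387456])]
```

View pics/j.png

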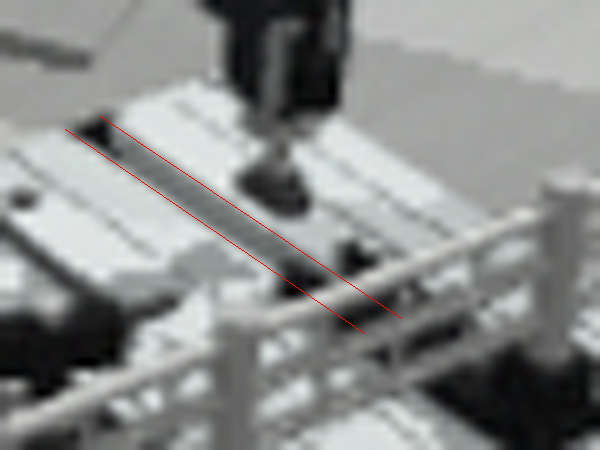

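Call:
apply_moves(targets=[0,-0.04,-0.2,0,0,0,0,0,-0.04,-0.4,0,0,0,0,0,-0.04,-0.4,0,0,0,0,0,-0.04,-0.4,0,0,0,0])

```text
time: 9.4
ee_pos: [0.4943, 0.1656, 0.0882]
tcp_rot: [-180.0, -0.0, 162.2]
wrist_force: [-0.4, 0.3, -1.6]
opening: 0.0134
```

Call:
apply_moves(targets=[0,0,0,0,0,0,0,0,0,0,0,0,0,0])

```text
time: 9.6
ee_pos: [0.4946, 0.1657, 0.0888]
tcp_rot: [180.0, 0.0, 162.2]
wrist_force: [-0.2, -0.9, -1.1]
opening: 0.013
```

Call:
apply_moves(targets=[0,0.01,-0.08,0,0,0,0,0,0.01,-0.16,0,0,0,0,0,0.01,-0.24,0,0,0,0,0,0.01,-0.24,0,0,0,0])

```text
time: 10.0
ee_pos: [0.4943, 0.1659, 0.0809]
tcp_rot: [-180.0, -0.0, 162.2]
wrist_force: [0.7, -0.5, -1.2]
opening: 0.0133
```

Call:
apply_moves(targets=[0,0,-0.08,0,0,0,0,0,0,-0.16,0,0,0,0,0,0,-0.24,0,0,0,0,0,0,-0.32,0,0,0,0,0,0,-0.32,0,0,0,0])

```text
time: 10.5
ee_pos: [0.4943, 0.1659, 0.0714]
tcp_rot: [-180.0, -0.0, 162.2]
wrist_force: [0.1, -0.4, -1.5]
opening: 0.0135
```

Call:
apply_moves(targets=[0,0,-0.06,0,0,0,0,0,0,-0.12,0,0,0,0,0,0,-0.15,0,0,0,0,0,0,-0.15,0,0,0,0])

```text
time: 10.9
ee_pos: [0.4945, 0.166, 0.0672]
tcp_rot: [-180.0, -0.0, 162.2]
wrist_force: [-0.2, 0.2, -1.6]
opening: 0.0135
```

Call:
apply_moves(targets=[0,0,-0.03,0,0,0,0,0,0,-0.06,0,0,0,0,0,0,-0.06,0,0,0,0])

```text
time: 11.2
ee_pos: [0.4946, 0.166, 0.0657]
tcp_rot: [180.0, 0.0, 162.2]
wrist_force: [0.4, -0.8, -0.8]
opening: 0.0134
```

Call:
apply_moves(targets=[0,0,-0.03,0,0,0,0,0,0,-0.03,0,0,0,0])

```text
time: 11.4
ee_pos: [0.4948, 0.166, 0.0656]
tcp_rot: [180.0, 0.1, 162.2]
wrist_force: [-2.4, -1.3, 6.0]
opening: 0.0135
```

Call:
apply_moves(targets=[0,0,0.05,0,0,0,0,0.15,-0.03,0.05,0,0,0,0,0.3,-0.06,0.05,0,0,0,0,0.45,-0.09,0.05,0,0,0,0,0.6,-0.115,0.05,0,0,0,0])

```text
time: 11.9
ee_pos: [0.513, 0.1624, 0.0659]
tcp_rot: [-180.0, -0.0, 162.2]
wrist_force: [-0.3, -0.4, -1.2]
opening: 0.0136
```

Call:
apply_moves(targets=[0.1,-0.02,0.01,0,0,0,0,0.2,-0.04,0.01,0,0,0,0,0.3,-0.06,0.01,0,0,0,0,0.4,-0.08,0.01,0,0,0,0,0.5,-0.1,0.01,0,0,0,0])

```text
time: 12.4
ee_pos: [0.5278, 0.1595, 0.0665]
tcp_rot: [180.0, 0.0, 162.2]
wrist_force: [0.5, -0.6, -1.2]
opening: 0.0137
```

Call:
apply_moves(targets=[0.1,-0.02,0,0,0,0,0,0.2,-0.04,0,0,0,0,0,0.27,-0.053,0,0,0,0,0,0.27,-0.053,0,0,0,0,0])

```text
time: 12.8
ee_pos: [0.5359, 0.1579, 0.0664]
tcp_rot: [-180.0, 0.0, 162.2]
wrist_force: [0.7, 0.6, -1.5]
opening: 0.0131
```

Call:
apply_moves(targets=[0.03,-0.006,0,0,0,0,0,0.06,-0.012,0,0,0,0,0,0.06,-0.012,0,0,0,0,0])

```text
time: 13.1
ee_pos: [0.5375, 0.1576, 0.0665]
tcp_rot: [180.0, 0.0, 162.2]
wrist_force: [-0.5, -0.2, -1.3]
opening: 0.0132
```

Call:
apply_moves(targets=[0.03,-0.006,0,0,0,0,0,0.06,-0.012,0,0,0,0,0,0.06,-0.012,0,0,0,0,0])

```text
time: 13.4
ee_pos: [0.5393, 0.1572, 0.0664]
tcp_rot: [180.0, -0.0, 162.2]
wrist_force: [-0.1, 0.7, -1.0]
opening: 0.0134
```

Call:
apply_moves(targets=[0.03,-0.006,0,0,0,0,0,0.06,-0.012,0,0,0,0,0,0.06,-0.012,0,0,0,0,0])

```text
time: 13.7
ee_pos: [0.5398, 0.1571, 0.0664]
tcp_rot: [-180.0, -0.2, 162.2]
wrist_force: [-6.6, 1.6, 2.6]
opening: 0.0137
```

Call:
apply_moves(targets=[-0.05,0.01,0,0,0,0,0,-0.05,0.01,0,0,0,-1,0,-0.05,0.01,0,0,0,-2,0,-0.05,0.01,0,0,0,-3,0,-0.05,0.01,0,0,0,-4,0])

```text
time: 14.2
ee_pos: [0.5396, 0.1572, 0.0664]
tcp_rot: [180.0, 0.0, 137.9]
wrist_force: [-0.5, 0.3, -2.2]
opening: 0.0137
```

```bash
cat > ob.py <<'E'
from workcell import bot
import numpy as np
o=bot.get_obs(); np.set_printoptions(precision=4,suppress=True)
print(o['time'],o['ee_pos'],'yaw',o['tcp_rot'],'F',o['wrist_force'],'M',o['torque'],'op',o['opening'],'q6',o['q'][5])
E
python3 ob.py
```

```text
14.2 [0.5396 0.1572 0.0664] yaw [179.9881   0.0017 137.9141] F [-0.5246  0.2716 -2.1541] M [ 0.1363  0.2117 -0.037 ] op 0.013737908405872802 q6 58.3291262813725
```

Call:
apply_moves(targets=[0,0,0,0,0,-1,0,0,0,0,0,0,-2,0,0,0,0,0,0,-3,0,0,0,0,0,0,-4,0,0,0,0,0,0,-5,0])

```text
time: 14.7
ee_pos: [0.5398, 0.1571, 0.0665]
tcp_rot: [180.0, 0.0, 107.9]
wrist_force: [-0.7, -1.3, -1.5]
opening: 0.0132
```

```bash
python3 ob.py
```

```text
14.7 [0.5398 0.1571 0.0665] yaw [179.9711   0.016  107.9112] F [-0.6873 -1.3018 -1.4918] M [-0.0062  0.0428  0.0464] op 0.013221312268393291 q6 88.3254904745726
```

Call:
apply_moves(targets=[0,0,0,0,0,-1,0,0,0,0,0,0,-2,0,0,0,0,0,0,-3,0,0,0,0,0,0,-4,0,0,0,0,0,0,-5,0])

```text
time: 15.2
ee_pos: [0.5397, 0.157, 0.0665]
tcp_rot: [180.0, 0.0, 77.9]
wrist_force: [-0.2, -0.5, -0.8]
opening: 0.0129
```

```bash
python3 ob.py
```

```text
15.2 [0.5397 0.157  0.0665] yaw [179.9732   0.0128  77.9073] F [-0.2064 -0.5193 -0.7656] M [-0.1514  0.128   0.0107] op 0.012894681184166788 q6 118.32658188172297
```

Call:
apply_moves(targets=[0,0,0,0,0,-0.5,0,0,0,0,0,0,-1,0,0,0,0,0,0,-1,0])

```text
time: 15.5
ee_pos: [0.5396, 0.1569, 0.0664]
tcp_rot: [180.0, 0.0, 72.1]
wrist_force: [-1.6, -1.0, -1.3]
opening: 0.0134
```

```bash
python3 ob.py
```

```text
15.5 [0.5396 0.1569 0.0664] yaw [179.9843   0.0335  72.1068] F [-1.6366 -0.9838 -1.3012] M [-0.4042  0.1645  0.0221] op 0.01336459211266285 q6 124.12229026728016
```

Call:
apply_moves(targets=[0,0,0,0,0,-0.5,0,0,0,0,0,0,-1,0,0,0,0,0,0,-1,0])

```text
time: 15.8
ee_pos: [0.5393, 0.1567, 0.0663]
tcp_rot: [-180.0, 0.1, 66.2]
wrist_force: [-2.2, -3.1, -1.7]
opening: 0.0134
```

```bash
python3 ob.py
```

```text
15.8 [0.5393 0.1567 0.0663] yaw [-179.9921    0.0602   66.1841] F [-2.2427 -3.1033 -1.7003] M [-0.7218  0.5247  0.0401] op 0.013384181526724347 q6 130.03937050421862
```

Call:
apply_moves(targets=[0,0,0,0,0,-0.5,0,0,0,0,0,0,-1,0,0,0,0,0,0,-1,0])

```text
time: 16.1
ee_pos: [0.5393, 0.1567, 0.0662]
tcp_rot: [-180.0, 0.1, 60.2]
wrist_force: [-2.5, -3.9, -1.4]
opening: 0.0134
```

```bash
python3 ob.py
```

```text
16.1 [0.5393 0.1567 0.0662] yaw [-179.9998    0.0622   60.2348] F [-2.5329 -3.8848 -1.4346] M [-0.9581  0.5127  0.0765] op 0.01340077309639767 q6 135.98989687419848
```

Call:
apply_moves(targets=[0,0,0,0,0,0,0.3,0,0,0,0,0,0,0.4,0,0,0.5,0,0,0,0.5,0,0,1.3,0,0,0,0.5,0,0,1.6,0,0,1,0.5])

```text
time: 16.6
ee_pos: [0.5407, 0.1577, 0.1182]
tcp_rot: [179.8, -0.2, 66.3]
wrist_force: [-0.4, 0.3, -0.3]
opening: 0.0427
```

Call:
apply_moves(targets=[0,0,0,0,0,7,0.5,0,0,0,0,0,7,0.5,0,0,0,0,0,7,0.5,0,0,0,0,0,7,0.5,0,0,0,0,0,7,0.5])

```text
time: 17.1
ee_pos: [0.54, 0.1575, 0.116]
tcp_rot: [179.9, -0.0, 108.6]
wrist_force: [-0.3, 0.2, -0.4]
opening: 0.0424
```

```bash
python3 ob.py
python3 - <<'E'
from h import *
snap('scene','k')
i=cv2.imread('pics/k_scene.png'); cv2.imwrite('pics/k1.png',cv2.resize(i[130:215,270:370],None,fx=7,fy=7,interpolation=cv2.INTER_CUBIC))
E
```

```text
17.1 [0.54   0.1575 0.116 ] yaw [179.8964  -0.0106 108.5666] F [-0.2516  0.2385 -0.4048] M [-0.0096 -0.0269 -0.0508] op 0.042443651072761046 q6 87.6833215504144
```

View pics/k1.png

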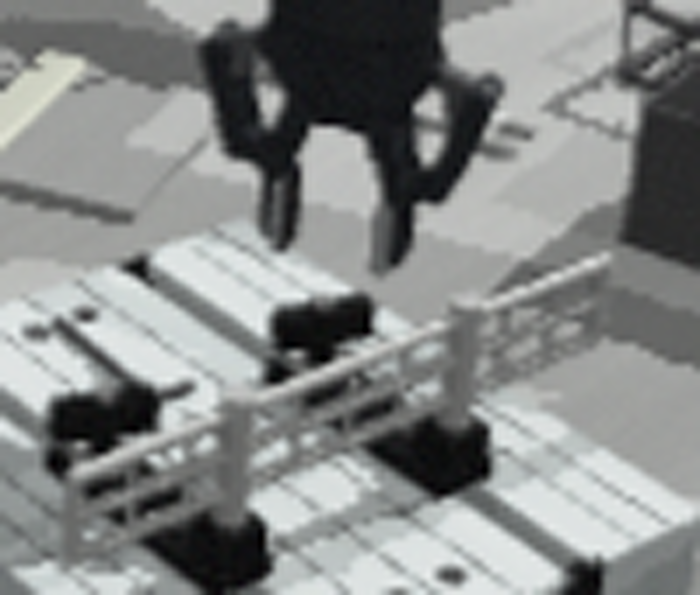

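Call:
apply_moves(targets=[0,0,0,0,0,7,0.5,0,0,0,0,0,7,0.5,0,0,0,0,0,7,0.5,0,0,0,0,0,7,0.5,0,0,0,0,0,7,0.5])

```text
time: 17.65
ee_pos: [0.5399, 0.1574, 0.1157]
tcp_rot: [179.9, 0.0, 150.4]
wrist_force: [0.4, -0.2, 0.5]
opening: 0.0426
```

Call:
apply_moves(targets=[0,0,0,0,0,7,0.5,0,0,0,0,0,7,0.5,0,0,0,0,0,7,0.5,0,0,0,0,0,7,0.5,0,0,0,0,0,7,0.5])

```text
time: 18.15
ee_pos: [0.54, 0.1574, 0.1157]
tcp_rot: [180.0, 0.1, -167.6]
wrist_force: [0.2, 0.8, 0.3]
opening: 0.0428
```

Call:
apply_moves(targets=[0,0,0,0,0,7,0.5,0,0,0,0,0,7,0.5,0,0,0,0,0,7,0.5,0,0,0,0,0,7.5,0.5,0,0,0,0,0,7.6,0.5])

```text
time: 18.65
ee_pos: [0.5399, 0.1574, 0.1157]
tcp_rot: [-180.0, 0.1, -124.6]
wrist_force: [0.4, 0.3, 0.3]
opening: 0.0429
```

```bash
python3 ob.py
```

```text
18.65 [0.5399 0.1574 0.1157] yaw [-179.9543    0.0726 -124.6361] F [0.4346 0.308  0.3168] M [ 0.0218 -0.0021  0.0002] op 0.04293140764999043 q6 -39.113372460999756
```

Call:
apply_moves(targets=[-0.01,-0.01,-0.6,0,0,0.6,0.5,-0.01,-0.01,-1.2,0,0,0.6,0.5,-0.01,-0.01,-1.6,0,0,0.6,0.5,-0.01,-0.01,-1.71,0,0,0.6,0.5,-0.01,-0.01,-1.71,0,0,0.6,0.4])

```text
time: 19.15
ee_pos: [0.5392, 0.1569, 0.0634]
tcp_rot: [180.0, -0.0, -121.3]
wrist_force: [0.6, 0.1, -0.7]
opening: 0.0343
```

Call:
apply_moves(targets=[0,0,0,0,0,0,0.25,0,0,0,0,0,0,0.19,0,0,0,0,0,0,0.19,0,0,0,0,0,0,0.19], newtons=20)

```text
time: 19.55
ee_pos: [0.5394, 0.1569, 0.0636]
tcp_rot: [-180.0, 0.0, -121.3]
wrist_force: [0.7, 0.9, 1.2]
opening: 0.0161
```

```bash
python3 ob.py
```

```text
19.55 [0.5394 0.1569 0.0636] yaw [-179.978     0.0244 -121.2739] F [0.7298 0.9214 1.1501] M [-0.0178  0.0112 -0.0202] op 0.01609050133804155 q6 -42.507161375549714
```

Call:
apply_moves(targets=[0,0,0,0,0,-1,0.19,0,0,0,0,0,-2,0.19,0,0,0,0,0,-3,0.19,0,0,0,0,0,-4,0.19,0,0,0,0,0,-5,0.19])

```text
time: 20.05
ee_pos: [0.5391, 0.1568, 0.063]
tcp_rot: [-180.0, -0.0, -151.5]
wrist_force: [0.0, -0.1, -2.0]
opening: 0.0161
```

```bash
python3 ob.py
```

```text
20.05 [0.5391 0.1568 0.063 ] yaw [-179.9955   -0.0193 -151.5158] F [ 0.0251 -0.1329 -1.9927] M [-0.0546 -0.0652  0.0608] op 0.01612353334416043 q6 -12.267094536740766
```

Call:
apply_moves(targets=[0,0,0,0,0,-1,0.19,0,0,0,0,0,-2,0.19,0,0,0,0,0,-3,0.19,0,0,0,0,0,-4,0.19,0,0,0,0,0,-4,0.19])

```text
time: 20.55
ee_pos: [0.539, 0.1567, 0.0628]
tcp_rot: [-180.0, -0.0, -175.4]
wrist_force: [0.4, -0.6, -2.6]
opening: 0.0166
```

```bash
python3 ob.py;  python3 - <<'E'
from h import *
snap('scene','l')
i=cv2.imread('pics/l_scene.png'); cv2.imwrite('pics/l1.png',cv2.resize(i[130:215,270:370],None,fx=7,fy=7,interpolation=cv2.INTER_CUBIC))
E
```

```text
20.55 [0.539  0.1567 0.0628] yaw [-179.9784   -0.0403 -175.36  ] F [ 0.4456 -0.6195 -2.5884] M [-0.1463 -0.0513  0.0612] op 0.01656212459653424 q6 11.574408781364369
```

View pics/l1.png

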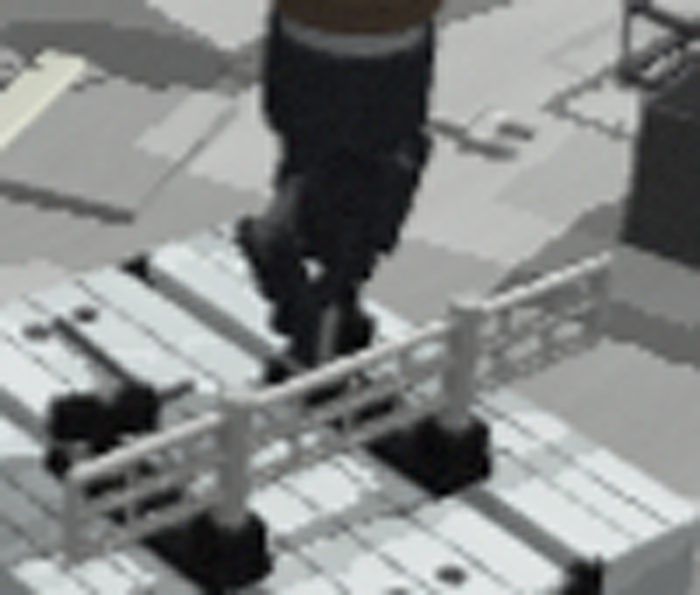

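Call:
apply_moves(targets=[0,0,0,0,0,-1,0.19,0,0,0,0,0,-2,0.19,0,0,0,0,0,-3,0.19,0,0,0,0,0,-4,0.19,0,0,0,0,0,-4,0.19])

```text
time: 21.1
ee_pos: [0.539, 0.1567, 0.0628]
tcp_rot: [-180.0, -0.0, 160.8]
wrist_force: [-0.3, -0.7, -3.7]
opening: 0.0162
```

```bash
python3 ob.py
```

```text
21.1 [0.539  0.1567 0.0628] yaw [-179.9643   -0.0261  160.7976] F [-0.2775 -0.6948 -3.6554] M [-0.165  -0.0298  0.0764] op 0.01615933897550437 q6 35.41695133988116
```

Call:
apply_moves(targets=[0,0,0,0,0,-1,0.19,0,0,0,0,0,-2,0.19,0,0,0,0,0,-2.5,0.19,0,0,0,0,0,-2.5,0.19])

```text
time: 21.5
ee_pos: [0.5391, 0.1567, 0.0629]
tcp_rot: [-180.0, -0.0, 145.9]
wrist_force: [-0.1, -1.7, -3.3]
opening: 0.0162
```

```bash
python3 ob.py
```

```text
21.5 [0.5391 0.1567 0.0629] yaw [-179.9664   -0.0098  145.9479] F [-0.0785 -1.7429 -3.3462] M [-0.3472  0.0154  0.0934] op 0.016193354909485973 q6 50.26698641559024
```

Call:
apply_moves(targets=[0,0,0,0,0,-0.5,0.19,0,0,0,0,0,-1,0.19,0,0,0,0,0,-1,0.19])

```text
time: 21.8
ee_pos: [0.539, 0.1567, 0.063]
tcp_rot: [-180.0, -0.0, 139.9]
wrist_force: [-0.7, -2.5, -5.1]
opening: 0.016
```

```bash
python3 ob.py
```

```text
21.8 [0.539  0.1567 0.063 ] yaw [-179.9624   -0.0093  139.9408] F [-0.6712 -2.482  -5.1126] M [-0.3271  0.0955  0.0721] op 0.015996528093260902 q6 56.27387845114323
```

Call:
apply_moves(targets=[0,0,0,0,0,-0.5,0.19,0,0,0,0,0,-1,0.19,0,0,0,0,0,-1,0.19])

```text
time: 22.1
ee_pos: [0.539, 0.1567, 0.063]
tcp_rot: [-180.0, -0.0, 133.9]
wrist_force: [-1.6, -1.8, -4.6]
opening: 0.0161
```

```bash
python3 ob.py
```

```text
22.1 [0.539  0.1567 0.063 ] yaw [-179.9646   -0.0075  133.9265] F [-1.6009 -1.7803 -4.6058] M [-0.3511  0.163   0.0602] op 0.016057718719452253 q6 62.290835588326715
```

Call:
apply_moves(targets=[0,0,0,0,0,0,0.19])

```text
time: 22.2
ee_pos: [0.5391, 0.1567, 0.063]
tcp_rot: [-180.0, -0.0, 134.0]
wrist_force: [0.3, -1.9, -5.2]
opening: 0.0161
```

```bash
python3 ob.py
```

```text
22.2 [0.5391 0.1567 0.063 ] yaw [-179.9751   -0.0036  133.9627] F [ 0.258  -1.9295 -5.1875] M [-0.4821  0.1604  0.0782] op 0.016142109898820433 q6 62.253280853563766
```

Call:
apply_moves(targets=[0,0,-0.05,0,0,-0.5,0.19,0,0,-0.05,0,0,-1,0.19,0,0,-0.05,0,0,-1.5,0.19,0,0,-0.05,0,0,-1.5,0.19])

```text
time: 22.6
ee_pos: [0.5393, 0.1567, 0.0625]
tcp_rot: [180.0, 0.0, 124.8]
wrist_force: [-3.7, -3.8, 5.5]
opening: 0.0162
```

```bash
python3 ob.py
```

```text
22.6 [0.5393 0.1567 0.0625] yaw [179.9716   0.0275 124.837 ] F [-3.656  -3.8364  5.4565] M [-0.6933  0.7385  0.0914] op 0.01617740888356808 q6 71.37540734269687
```

Call:
apply_moves(targets=[0,0,0,0,0,-0.5,0.19,0,0,-0.01,0,0,-1,0.19,0,0,-0.01,0,0,-1,0.19])

```text
time: 22.9
ee_pos: [0.5394, 0.1568, 0.0624]
tcp_rot: [180.0, 0.0, 118.8]
wrist_force: [-4.1, -3.7, 5.8]
opening: 0.0161
```

```bash
python3 ob.py
```

```text
22.9 [0.5394 0.1568 0.0624] yaw [179.952    0.0255 118.8444] F [-4.1343 -3.6526  5.7768] M [-0.7769  0.9016  0.116 ] op 0.016108770758601544 q6 77.36767881621844
```

Call:
apply_moves(targets=[0,0,0,0,0,-0.5,0.19,0,0,-0.01,0,0,-1,0.19,0,0,-0.01,0,0,-1,0.19])

```text
time: 23.2
ee_pos: [0.5394, 0.1568, 0.0622]
tcp_rot: [179.9, 0.0, 112.8]
wrist_force: [-3.8, -3.3, 5.4]
opening: 0.0164
```

```bash
python3 ob.py
```

```text
23.2 [0.5394 0.1568 0.0622] yaw [179.9437   0.0186 112.8446] F [-3.7997 -3.2727  5.4378] M [-0.7561  0.8561  0.0866] op 0.01640882280650325 q6 83.3685660770785
```

Call:
apply_moves(targets=[0,0,0.03,0,0,-0.5,0.19,0,0,0.03,0,0,-1,0.19,0,0,0.03,0,0,-1,0.19])

```text
time: 23.5
ee_pos: [0.5393, 0.1567, 0.0623]
tcp_rot: [180.0, 0.0, 106.9]
wrist_force: [-3.7, -3.5, 1.4]
opening: 0.0161
```

```bash
python3 ob.py
```

```text
23.5 [0.5393 0.1567 0.0623] yaw [179.9854   0.0147 106.8601] F [-3.7347 -3.4704  1.4033] M [-0.7544  0.6295  0.1053] op 0.016053896226821344 q6 89.35274081382079
```

Call:
apply_moves(targets=[0,0,0,0,0,-0.5,0.19,0,0,0,0,0,-1,0.19,0,0,0,0,0,-1,0.19])

```text
time: 23.8
ee_pos: [0.5393, 0.1567, 0.0622]
tcp_rot: [180.0, 0.0, 100.9]
wrist_force: [-2.7, -3.1, 3.2]
opening: 0.0163
```

```bash
python3 ob.py
```

```text
23.8 [0.5393 0.1567 0.0622] yaw [179.9917   0.0143 100.8594] F [-2.7152 -3.0945  3.185 ] M [-0.7502  0.6546  0.1031] op 0.01629260720427083 q6 95.35357584818614
```

Call:
apply_moves(targets=[0,0,0,0,0,-0.5,0.19,0,0,0,0,0,-1,0.19,0,0,0,0,0,-1,0.19])

```text
time: 24.1
ee_pos: [0.5392, 0.1566, 0.0622]
tcp_rot: [180.0, 0.0, 94.9]
wrist_force: [-3.7, -4.9, 2.4]
opening: 0.0163
```

```bash
python3 ob.py
```

```text
24.1 [0.5392 0.1566 0.0622] yaw [179.9972   0.0219  94.8501] F [-3.692  -4.8893  2.404 ] M [-0.8565  0.6629  0.0949] op 0.01633915653246737 q6 101.35896120468196
```

Call:
apply_moves(targets=[-0.013,-0.016,0.01,0,0,0,0.19,-0.013,-0.016,0.01,0,0,-0.5,0.19,-0.013,-0.016,0.01,0,0,-0.5,0.19])

```text
time: 24.4
ee_pos: [0.5389, 0.1563, 0.0622]
tcp_rot: [180.0, 0.0, 91.8]
wrist_force: [-2.2, -2.6, -0.7]
opening: 0.0167
```

```bash
python3 ob.py
```

```text
24.4 [0.5389 0.1563 0.0622] yaw [179.999    0.0012  91.8203] F [-2.2152 -2.6041 -0.7166] M [-0.6433  0.3979  0.0749] op 0.01667189835318574 q6 104.36030855659101
```

Call:
apply_moves(targets=[0,0,0,0,0,-0.5,0.19,0,0,0,0,0,-1,0.19,0,0,0,0,0,-1,0.19])

```text
time: 24.7
ee_pos: [0.5388, 0.1562, 0.0622]
tcp_rot: [-180.0, 0.0, 85.8]
wrist_force: [-2.4, -3.5, -0.3]
opening: 0.0162
```

```bash
python3 ob.py
```

```text
24.7 [0.5388 0.1562 0.0622] yaw [-179.9887    0.0141   85.8386] F [-2.3577 -3.5331 -0.3086] M [-0.8018  0.4541  0.1092] op 0.016184832689307302 q6 110.3388596705696
```

Call:
apply_moves(targets=[-0.01,-0.01,0,0,0,-0.5,0.19,-0.01,-0.01,0,0,0,-1,0.19,-0.01,-0.01,0,0,0,-1,0.19])

```text
time: 25.0
ee_pos: [0.5385, 0.156, 0.0621]
tcp_rot: [-180.0, 0.0, 79.9]
wrist_force: [-1.8, -3.5, -0.7]
opening: 0.0165
```

```bash
python3 ob.py
```

```text
25.0 [0.5385 0.156  0.0621] yaw [-179.9925    0.0101   79.8647] F [-1.7677 -3.4945 -0.7116] M [-0.6875  0.3507  0.0721] op 0.016456224622814385 q6 116.29619294573554
```

Call:
apply_moves(targets=[0,0,0,0,0,-0.5,0.19,0,0,0,0,0,-1,0.19,0,0,0,0,0,-1,0.19])

```text
time: 25.3
ee_pos: [0.5384, 0.1559, 0.0621]
tcp_rot: [-180.0, 0.0, 73.9]
wrist_force: [-1.8, -4.3, -0.6]
opening: 0.0164
```

```bash
python3 ob.py
```

```text
25.3 [0.5384 0.1559 0.0621] yaw [-179.9834    0.0216   73.8761] F [-1.8293 -4.3422 -0.5664] M [-0.832   0.4445  0.1042] op 0.01643100512240915 q6 122.28190641887143
```

Call:
apply_moves(targets=[0,0,0,0,0,-0.5,0.19,0,0,0,0,0,-1,0.19,0,0,0,0,0,-1,0.19])

```text
time: 25.6
ee_pos: [0.5383, 0.1559, 0.0621]
tcp_rot: [-180.0, 0.0, 67.9]
wrist_force: [-3.0, -4.1, -0.8]
opening: 0.0161
```

```bash
python3 ob.py
```

```text
25.6 [0.5383 0.1559 0.0621] yaw [-179.9788    0.0317   67.8731] F [-2.9764 -4.1357 -0.7636] M [-0.8681  0.5006  0.0867] op 0.016078787233505407 q6 128.28397767648985
```

```bash
python3 - <<'E'
from h import *
snap('scene','m'); snap('top','m')
i=cv2.imread('pics/m_scene.png'); a=cv2.resize(i[150:210,285:345],None,fx=8,fy=8,interpolation=cv2.INTER_CUBIC)
cv2.imwrite('pics/m1.png',a)
E
python3 ob.py
```

```text
25.7 [0.5384 0.1559 0.0621] yaw [-179.9827    0.0252   67.9681] F [-2.494  -4.3472 -0.3329] M [-0.8631  0.5342  0.0218] op 0.016268810303251977 q6 128.189673377292
```

View pics/m1.png

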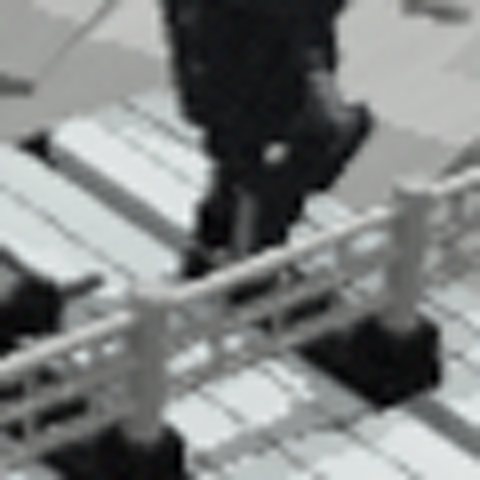

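```bash
cat > av.py <<'E'
from h import *
A=[]
for k in range(8):
    camera('top'); o=bot.get_obs(); A.append(np.r_[o['wrist_force'],o['torque']])
A=np.array(A); print(o['time'],np.round(o['ee_pos'],4),'yaw',round(o['tcp_rot'][2],1),'q6',round(o['q'][5],1),'mean',A.mean(0).round(3),'sdMz',A[:,5].std().round(3), o['opening'].round(4))
E
python3 av.py
```

```text
Traceback (most recent call last):
  File "av.py", line 5, in <module>
    A=np.array(A); print(o['time'],np.round(o['ee_pos'],4),'yaw',round(o['tcp_rot'][2],1),'q6',round(o['q'][5],1),'mean',A.mean(0).round(3),'sdMz',A[:,5].std().round(3), o['opening'].round(4))
                                                                                                                                                                          ^^^^^^^^^^^^^^^^^^
AttributeError: 'float' object has no attribute 'round'
```

Call:
apply_moves(targets=[0,0,0,0,0,-0.5,0.19,0,0,0,0,0,-1,0.19,0,0,0,0,0,-1,0.19])

```text
time: 26.4
ee_pos: [0.5383, 0.1559, 0.0621]
tcp_rot: [-180.0, 0.0, 61.9]
wrist_force: [-2.7, -5.3, -0.2]
opening: 0.0164
```

```bash
python3 av.py
```

```text
Traceback (most recent call last):
  File "av.py", line 5, in <module>
    A=np.array(A); print(o['time'],np.round(o['ee_pos'],4),'yaw',round(o['tcp_rot'][2],1),'q6',round(o['q'][5],1),'mean',A.mean(0).round(3),'sdMz',A[:,5].std().round(3), o['opening'].round(4))
                                                                                                                                                                          ^^^^^^^^^^^^^^^^^^
AttributeError: 'float' object has no attribute 'round'
```

Call:
apply_moves(targets=[0,0,0,0,0,-0.5,0.19,0,0,0,0,0,-1,0.19,0,0,0,0,0,-1,0.19])

```text
time: 27.1
ee_pos: [0.5382, 0.1559, 0.0621]
tcp_rot: [-180.0, 0.0, 55.9]
wrist_force: [-3.4, -4.1, -1.3]
opening: 0.0161
```

```bash
python3 av.py
```

```text
Traceback (most recent call last):
  File "av.py", line 5, in <module>
    A=np.array(A); print(o['time'],np.round(o['ee_pos'],4),'yaw',round(o['tcp_rot'][2],1),'q6',round(o['q'][5],1),'mean',A.mean(0).round(3),'sdMz',A[:,5].std().round(3), o['opening'].round(4))
                                                                                                                                                                          ^^^^^^^^^^^^^^^^^^
AttributeError: 'float' object has no attribute 'round'
```

```bash
sed -i "s/ o\['opening'\].round(4)/ round(float(o['opening']),4)/" av.py; python3 av.py
```

```text
27.9 [0.5382 0.1559 0.0621] yaw 56.0 q6 140.2 mean [-3.429 -4.394 -0.658 -0.845  0.685  0.112] sdMz 0.02 0.0165
```

Call:
apply_moves(targets=[0,0,0,0,0,-0.5,0.19,0,0,0,0,0,-1,0.19,0,0,0,0,0,-1,0.19])

```text
time: 28.2
ee_pos: [0.5382, 0.1559, 0.0621]
tcp_rot: [-180.0, 0.0, 49.9]
wrist_force: [-4.3, -4.5, -0.3]
opening: 0.0164
```

```bash
python3 av.py
```

```text
28.6 [0.5381 0.1559 0.062 ] yaw 50.0 q6 146.2 mean [-4.005 -4.54  -0.171 -0.841  0.76   0.149] sdMz 0.016 0.0161
```

Call:
apply_moves(targets=[0,0,0,0,0,-0.5,0.19,0,0,0,0,0,-1,0.19,0,0,0,0,0,-1,0.19])

```text
time: 28.9
ee_pos: [0.5381, 0.156, 0.062]
tcp_rot: [-180.0, 0.1, 43.9]
wrist_force: [-3.7, -4.7, -0.0]
opening: 0.0159
```

```bash
python3 av.py
```

```text
29.3 [0.5381 0.1559 0.062 ] yaw 44.0 q6 152.2 mean [-4.176 -4.253 -0.441 -0.815  0.796  0.197] sdMz 0.026 0.0163
```

Call:
apply_moves(targets=[0,0,0,0,0,-0.25,0.19,0,0,0,0,0,-0.5,0.19,0,0,0,0,0,-0.5,0.19])

```text
time: 29.6
ee_pos: [0.538, 0.156, 0.062]
tcp_rot: [-180.0, 0.1, 40.9]
wrist_force: [-5.1, -4.5, -0.4]
opening: 0.0164
```

```bash
python3 av.py
```

```text
30.0 [0.5381 0.156  0.062 ] yaw 41.0 q6 155.2 mean [-4.018 -4.43  -0.439 -0.808  0.799  0.262] sdMz 0.032 0.0164
```

Call:
apply_moves(targets=[0,0,0,0,0,0,0.23,0,0,0,0,0,0,0.35,0,0,0,0,0,0,0.5,0,0,0,0,0,0,0.5])

```text
time: 30.4
ee_pos: [0.5388, 0.1563, 0.0625]
tcp_rot: [180.0, -0.0, 40.8]
wrist_force: [-0.7, 0.8, -0.4]
opening: 0.0426
```

```bash
python3 ob.py
```

```text
30.4 [0.5388 0.1563 0.0625] yaw [179.9952  -0.0445  40.7856] F [-0.6553  0.763  -0.3608] M [-0.0221 -0.0085 -0.047 ] op 0.042571116883789825 q6 155.3887851254202
```

Call:
apply_moves(targets=[0,0,0.4,0,0,0,0.5,0,0,1.4,0,0,0,0.5,0,0,2.6,0,0,0,0.5,0,0,4,0,0,0,0.5,0,0,4,0,0,0,0.5])

```text
time: 30.9
ee_pos: [0.5405, 0.1567, 0.1894]
tcp_rot: [179.8, -0.5, 40.7]
wrist_force: [0.0, -0.9, -0.5]
opening: 0.0428
```

Call:
apply_moves(targets=[-1.5,-1.5,0,0,0,0,0.5,-3,-3,0,0,0,0,0.5,-4,-4,0,0,0,0,0.5,-4,-5.5,0,0,0,0,0.5,-4,-7,0,0,0,0,0.5])

```text
time: 31.4
ee_pos: [0.4174, -0.0495, 0.1835]
tcp_rot: [179.9, -0.1, 40.9]
wrist_force: [1.5, 0.7, -0.6]
opening: 0.0429
```

```bash
python3 - <<'E'
from h import *
for n in ('scene','top'): snap(n,'n')
i=cv2.imread('pics/n_scene.png'); cv2.imwrite('pics/n1.png',cv2.resize(i[140:240,235:375],None,fx=5.5,fy=5.5,interpolation=cv2.INTER_CUBIC))
i=cv2.imread('pics/n_top.png'); cv2.imwrite('pics/n2.png',cv2.resize(i[115:225,165:275],None,fx=5,fy=5,interpolation=cv2.INTER_CUBIC))
E
python3 ob.py
```

```text
31.5 [ 0.4181 -0.0533  0.1833] yaw [179.8715  -0.0329  40.369 ] F [0.3975 0.6573 0.3521] M [ 0.0067  0.0103 -0.0349] op 0.04265151236738712 q6 132.4099462011952
```

View pics/n1.png

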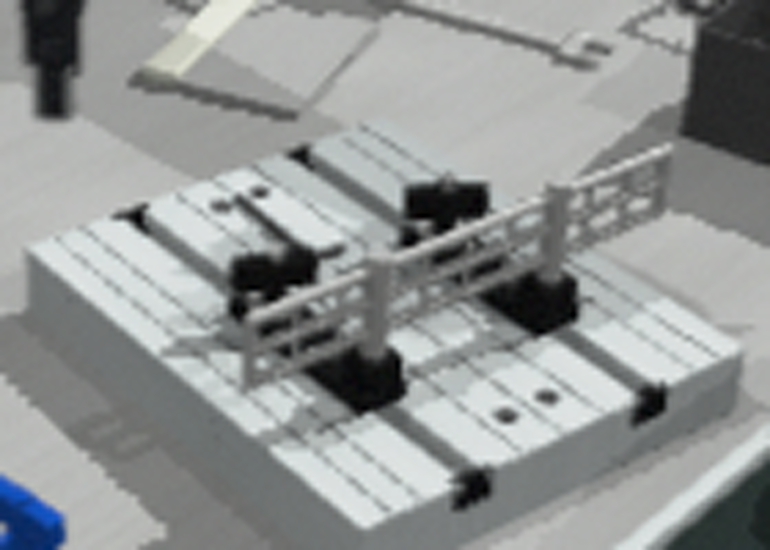

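View pics/n2.png

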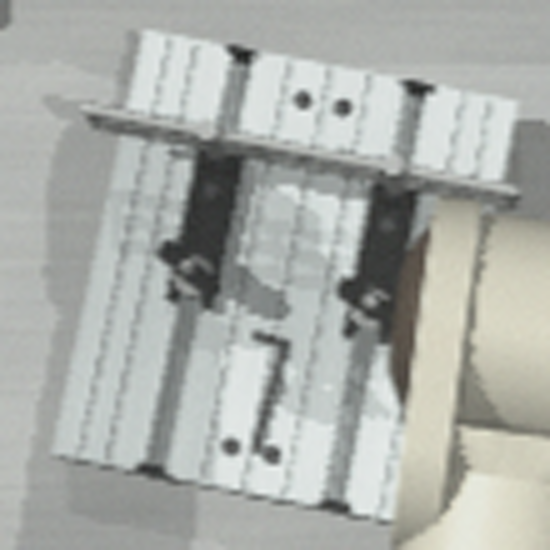

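Call:
apply_moves(targets=[0,0,0,0,0,0,0.5,0,0,0,0,0,0,0.5])

```text
time: 31.7
ee_pos: [0.4189, -0.0481, 0.1826]
tcp_rot: [180.0, -0.0, 40.8]
wrist_force: [-0.0, 0.9, -0.9]
opening: 0.0426
```

```bash
python3 ob.py; python3 -c "
from workcell import bot
print(bot.job_done())"
```

```text
31.7 [ 0.4189 -0.0481  0.1826] yaw [179.9969  -0.0265  40.7587] F [-0.0341  0.9207 -0.9172] M [-0.0109  0.0227  0.0296] op 0.04257231737267071 q6 132.68661617740779
the job is handed in; nothing more can be done
None
```

The T-bolt from the block's middle pocket is in the loose foot's fork with its nut run down and clamped. I handed the job in at 31.7 s, and no verdict was reported.

- **Insertion:** I lowered the head lengthwise into the slot and felt the floor at the expected height. I then slid the bolt along until it touched the fork root, with about 7 N, and turned it clockwise to the stop.
- **Tightening:** I regripped the bar loosely half a turn back and ran the nut down about another 200°. The mean torque read 0.112, 0.149, 0.197 and then 0.262 N m over the last steps.
- **Last checks:** In the pictures the bolt stands upright in the fork, and its nut looks like the one on the finished foot. The arm is clear and nothing else appears moved.

**What is uncertain:**
- **Clamp force:** The last torque reading, 0.262 N m, is above the firm value of 0.15 and close to the 0.28 crushing limit. My readings ran about 0.03 N m high from side load, so I put the force at roughly 55–70 N; I could not measure it directly.
- **Head square:** I judged this from the turning angle and the torque at the stop. The head cannot be seen in the slot.

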